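Carry a porcelain dish to the balance on a flat lifter

ROBOT

A 7-joint arm with a two-finger parallel gripper is mounted at the origin on the work surface. World frame = base frame: x ahead of the robot, y to its left, z up, the work surface at z = 0. Lengths are in m, angles in rad, forces in N, time in s.
With the tool pointing down it reaches from about 0.425 to 0.875 m from the base axis. Payload 4.7 kg.
Tool frame: the origin (TCP) lies between the finger pads; the fingertips stand 14 mm ahead of it and the grasp point (between the pads) lies 5 mm behind it; z points along the fingers, y is the line along which they close (so a half turn about z gives the same grasp; the last joint's range is limited). The gripper opens to 87 mm and grips with 3 to 60 N. Pads are 19 mm wide; open, the fingers measure 117 mm over their backs; the gripper's body (75 mm by 190 mm) begins 51 mm behind the grasp point.
Start: joints at [-1.24, 0.321, -0.07, 1.45, 0.023, 1.371, -0.057], TCP at [0.203, 0.618, 0.202] pointing down, gripper open.
Joint ranges: [-2.86, 2.86], [-0.3, 2.09], [-1.38, 1.24], [0.06, 2.45], [-1.56, 4.7], [0.09, 2.05], [-2.69, 2.69]. Speed limits (rad/s): [2.57, 2.57, 3.14, 3.14, 3.14, 3.14, 3.14].

INTERFACE

Orientations are given as a rotation vector (axis times angle).
In Python, from bench import ctrl gives the robot as it stands.
- The arm moves only by the tool step_arm, never from a script. Its argument "commands" is a list of rows, each an object with "travel": the shift along the tool's x, y, z in m, a list of three; "turn": the turn, a rotation vector about the tool's x, y, z in degrees, a list of three. A call has 1 to 5 rows; each row is the pose to reach, as a shift and turn from the pose commanded when the call began, along the tool's axes at that moment; what a row does not reach only later rows make up. A row lasts 1/10 s, in which the tool goes at most 50 mm and 8.59 degrees, less where a joint would pass 70% of its speed; a pose out of reach is approached as far as the arm can. A call with a gripper value outside its range is refused whole. "gripper" is the opening, from 0 (shut) to 1 (fully open), set as the call begins (left out, the last holds). The fingers move at their own pace and stop on an object; "force" is the grip in N (left out, the last holds). Time passes only in rows, so rows that repeat a pose let the fingers close. It gives the time, the measured TCP pose, the force, the opening and the grip force at its end, in the units of the state.
- ctrl.get_state(): the state, without advancing time (a new reading comes with each control period).
- ctrl.get_image(name): name is "scene" or "top"; returns the picture (384x512x3 uint8, red, green, blue); there is no depth.
- ctrl.camera_model(name): a dict with "fx", "fy", "cx", "cy" (pixels), "R" (3x3) and "t" (3): a world point X has camera coordinates R X + t. Camera axes: x right, y down, z forward; pixel columns grow to the right and rows downward; lengths in m; the calibration is good to about 2 mm. A picture is of the moment at which its call begins. camera_model takes no time and is no camera call.
- ctrl.close_job(): hands the job in; it is judged then, once.
The state is a dict: "time": time; "joint_positions": joint angles; "qd": joint speeds; "joint_torque": joint torques, N m; "position": TCP position; "tool_rot": TCP orientation; "ft_force": force on the tool from outside, world axes, zero at the start; "torque": the same for the moment, N m; "grip_width": opening from 0.0 (shut) to 1.0 (fully open); "grip_force": force on a finger pad.
Only numpy, scipy, OpenCV 4.12 (cv2) and the standard library are available. Lean on these libraries where they do the work, as an engineer would, in place of code of your own. Each camera call takes 0.05 s, during which the arm holds its last target. There are 200 camera calls.

TASK

The wide porcelain dish on the stand is clean and ready to be weighed, so the gripper must not touch it: take the flat lifter from its mat, slide the blade under the dish, lift it off and carry it level to the balance. Set it down gently, centred on the two walls of the cradle on the balance pan, draw the blade out from under it, and stand the lifter back on its mat, let go. Leave everything else on the bench where it is.

Things in the scene. Friction and masses are not known exactly. Their poses are not given: they have to be found in the camera images.
- dish: White porcelain dish, the wide one: flat round bottom of 60 mm diameter, rim 68 mm diameter, 14 mm high, about 50 to 100 g. It rests loose across the stand's two wall tops; on the blade only friction holds it, so carry it smoothly. Origin: centre of its underside, z up. A smaller dish (46 mm) on the bench is not meant.
- stand: Fixed dish stand, left or right of the mat: dark base 100 x 90 mm (x, y) and block, on top a U-shaped aluminium channel. Its two upright walls run along x, 66 mm long, 4 mm thick, 44 mm apart inside. Wall tops 62 mm above the bench, channel floor 28 mm below them; open at both ends (-x end towards the robot). Origin: on the bench under its centre.
- stand_seat (a point): Centre point of the stand's channel at the height of its wall tops, where the middle of the dish's underside lies at the start (within a few mm). x runs along the walls, away from the robot; z is up.
- balance: White fixed balance, across the mat: body from -130 to +70 mm in x, 140 mm wide, 46 mm high, display at the -x end towards the robot. Its round pan (110 mm, does not give) carries a steel U-shaped cradle like the stand's channel: walls along x, 66 mm long, 4 mm thick, 44 mm apart inside, tops 85 mm above the bench, floor 28 mm below them, open ends. Origin: on the bench under the cradle's centre.
- balance_seat (a point): Centre point of the cradle at the height of its wall tops: where the middle of the dish's underside belongs. x runs along the walls, away from the robot; z is up.
- lifter: Loose flat lifter, about 140 g. Steel blade 32 mm wide, 3 mm thick, from 40 to 125 mm ahead (+x) of the origin; upright strip; black handle bar 85 mm long (x -42 to +42), 16 mm wide (y), from 22 to 44 mm above the blade's underside; a rear foot lets it stand level. Origin: below the handle's middle, level with the blade's underside. x to the blade tip, z up.
- lifter_grip (a point): Middle of the handle bar, 33 mm above the underside of the blade: the place to grip, across the 16 mm width (lifter's y).
- lifter_blade (a point): Point on the blade's upper face, 92 mm ahead of the handle's middle, 3 mm above the blade's underside: the place for the middle of the dish.
- mat: Fixed flat grey mat, 260 x 140 mm (x, y), 3 mm thick, between the stand and the balance. Origin: on the bench under its centre.
- beaker: Bystander: glass beaker, 68 mm diameter, 90 mm high, standing beyond the mat. Origin: centre of its foot.
- bottle: Bystander: white plastic bottle with a screw cap, 64 mm diameter, 160 mm high, on the left. Origin: centre of its foot.
- jar: Bystander: brown glass jar with a black cap, 56 mm diameter, 75 mm high, on the right. Origin: centre of its foot.
- small_dish: Bystander: small porcelain dish, rim 46 mm diameter, 16 mm high, on the bench beyond the mat. Origin: centre of its underside.
- weight: Bystander: brass weight with a knob, 28 mm diameter, 44 mm high, right of the mat, near the robot. Origin: centre of its foot.
- brush: Bystander: brush 150 mm long, lying left of the mat, near the robot.
Not all that is in view belongs to the job. What is shaped like the lifter but brown is not meant. Leave any red look-alike of the balance alone.

How it is judged:
By the outcome, as a careful person would: the job done as asked, in the order asked, and still so for the second after the job is handed in, with the robot touching nothing.
It also fails if it takes over 64 s, if anything falls off the work surface, if the arm or the gripper's body presses on something with over 40 N, if the wrist force passes 120 N, or if a joint passes its speed limit or range.

## Working session

There is one attempt and no reset: what is moved stays moved. The work goes in short steps, Python scripts to look and compute and a tool call to move; the robot and the scene stay as the last step left them, time stands still between calls to the robot, and variables do not carry over. Pictures are saved under pics/ and viewed, at most 10 in all, crops included, and the job is handed in when it is done.

Besides the shell and the picture viewer there is one more tool, called by a JSON object that holds its "method" and its "body". step_arm: Moves the arm, as the interface text tells. Its arguments: {"type":"object","properties":{"commands":{"type":"array"},"gripper":{"type":"number"},"force":{"type":"number"}},"required":["commands"]}

```bash
mkdir -p pics; python3 - <<'E'
from bench import ctrl
import cv2
for n in("top","scene"):
    im=ctrl.get_image(n); cv2.imwrite(f"pics/{n}0.png",cv2.resize(im[:,:,::-1],None,fx=1.5625,fy=1.5625,interpolation=cv2.INTER_CUBIC))
    m=ctrl.camera_model(n); print(n,{k:(v.tolist() if hasattr(v,'tolist') else v) for k,v in m.items()})
print(ctrl.get_state())
E
```

```text
top {'fx': 440.81406511238265, 'fy': 440.81406511238265, 'cx': 255.52660828003044, 'cy': 195.04870001006867, 'R': [[-0.004642143497746216, -0.9999884295940662, 0.0012614205242704624], [-0.9957939617448456, 0.004507238088777816, -0.09150994785986806], [0.09150320352999139, -0.0016809172507263428, -0.9958033632504688]], 't': [-0.09260983928498501, 0.5460325919324114, 1.7641250549745104]}
scene {'fx': 449.7571177241326, 'fy': 449.7571177241326, 'cx': 262.70609571186446, 'cy': 193.07958859639527, 'R': [[0.6009331097984145, 0.7992496713604861, -0.008908444205456114], [0.6183054482592683, -0.4718915978449378, -0.6285035342273398], [-0.5065350631505303, 0.3721804437547825, -0.7777557117023195]], 't': [-0.27168278388090134, -0.33411758274171804, 1.753725183037149]}
{'time': 0.1, 'joint_positions': array([-1.23990452,  0.32173285, -0.07010867,  1.4515827 ,  0.02260303,
        1.37079537, -0.05692843]), 'qd': array([-9.78983553e-05, -3.25882626e-03, -5.57866862e-04, -4.23142902e-03,
        5.16205613e-04, -1.49418231e-04, -1.63231335e-03]), 'joint_torque': array([-1.02546051e-04, -4.92574453e+01, -4.05854238e-01, -3.13400674e+01,
       -6.42084936e-02,  3.95363127e-02,  8.40921052e-05]), 'position': array([0.2023533 , 0.61712728, 0.2009666 ]), 'tool_rot': array([-4.95471792e-01, -3.10208834e+00,  2.70351886e-03]), 'ft_force': array([ 0.3684761 ,  0.02284131, -0.60131602]), 'torque': array([0.00581402, 0.01781716, 0.0018868 ]), 'grip_force': 0.0, 'grip_width': 1.0027944570534348}
```

View pics/top0.png

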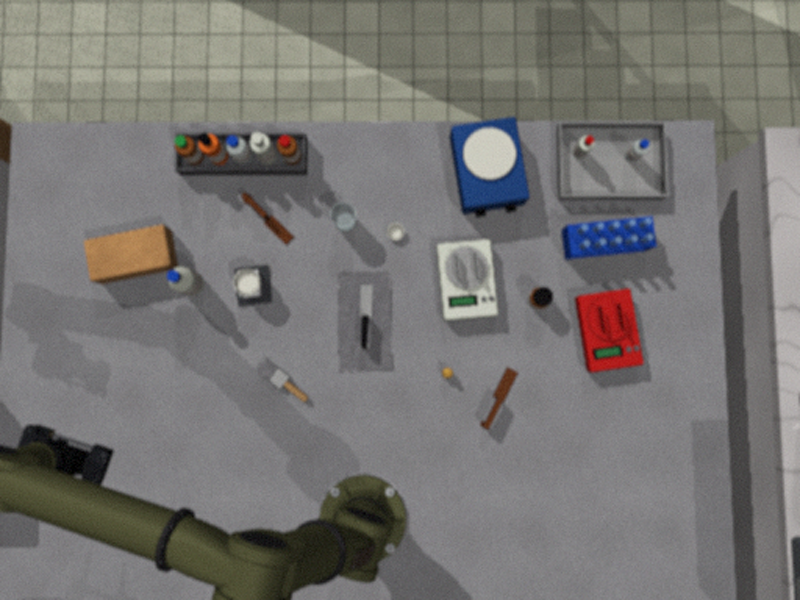

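View pics/scene0.png

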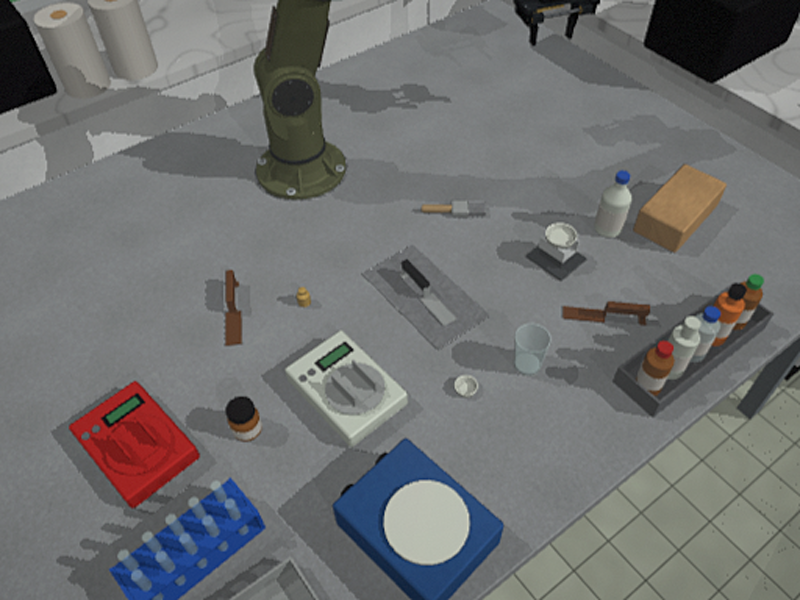

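Top view: the lifter lies on the mat near (365,315), blade pointing away from the robot. The stand with the dish is at (250,285) and the white balance at (467,278). I'll enlarge these areas.

```bash
cat > h.py <<'E'
from bench import ctrl
import cv2, numpy as np
from scipy.spatial.transform import Rotation as Ro
def crop(n,x,y,w,h,s,f,k=4,draw=None):
    im=np.mean([ctrl.get_image(n).astype(float) for _ in range(k)],0).astype(np.uint8)[:,:,::-1]
    c=cv2.resize(im[y:y+h,x:x+w],None,fx=s,fy=s,interpolation=cv2.INTER_CUBIC)
    for P in draw or []:   # polylines in world
        q=((proj(n,P)-[x,y]+.5)*s)
        cv2.polylines(c,[np.round(q).astype(np.int32)],False,(0,0,255),1)
    cv2.imwrite(f,c)
def proj(n,P):
    m=ctrl.camera_model(n); c=np.atleast_2d(P)@np.array(m["R"]).T+m["t"]
    return np.c_[m["fx"]*c[:,0]/c[:,2]+m["cx"],m["fy"]*c[:,1]/c[:,2]+m["cy"]]
def ray(n,u,v,z):
    m=ctrl.camera_model(n);R=np.array(m["R"]);C=-R.T@m["t"]
    d=R.T@[(u-m["cx"])/m["fx"],(v-m["cy"])/m["fy"],1]
    return C+d*(z-C[2])/d[2]
def cpx(x,y,s,p): return np.array(p)/s+[x,y]-.5
E
python3 - <<'E'
from h import *
crop("top",145,145,190,100,4.2,"pics/top1.png")
crop("scene",215,125,175,155,3.85,"pics/scene1.png")
E
```

```text
(no output)
```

View pics/top1.png

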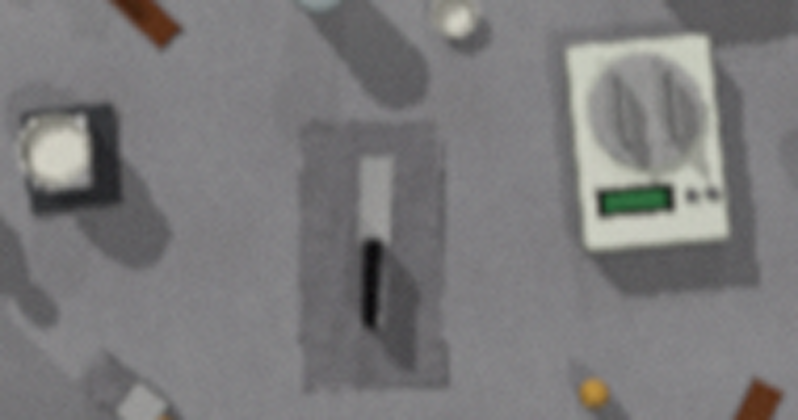

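View pics/scene1.png

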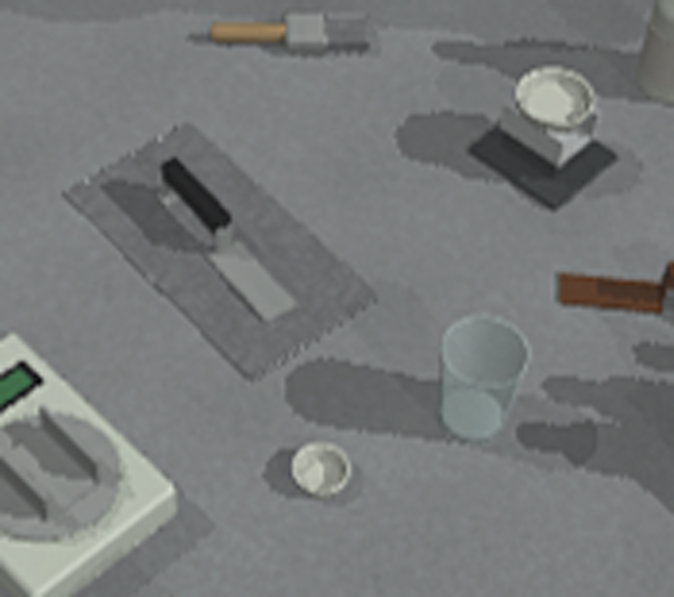

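```bash
cat > fit.py <<'E'
from h import *
from scipy.optimize import least_squares
T=lambda p:("top",cpx(145,145,4.2,p)); S=lambda p:("scene",cpx(215,125,3.85,p)); F=lambda p:("scene",np.array(p)/1.5625-.32)
obs={
"stand":[((.05,.045,.006),T((22,114))),((.05,-.045,.006),T((113,103))),((-.05,-.045,.006),T((122,201))),((-.05,.045,.006),T((33,214))),
  ((-.05,-.045,.006),S((468,151))),((.05,-.045,.006),S((555,208))),((.05,.045,.006),S((617,156)))],
"balance":[((.07,.07,.046),T((567,45))),((.07,-.07,.046),T((710,35))),((-.13,-.07,.046),T((728,240))),((-.13,.07,.046),T((586,250))),
  ((-.13,.07,.046),F((341,332))),((-.13,-.07,.046),F((285,372)))],
"lifter":[((.125,.016,.006),T((360,156))),((.125,-.016,.006),T((392,156))),((-.042,0,.047),T((370,328))),((.042,0,.047),T((373,240))),
  ((.125,-.016,.006),S((264,320))),((.125,.016,.006),S((297,303)))],
"mat":[((.13,.07,.003),T((302,122))),((.13,-.07,.003),T((437,122))),((-.13,-.07,.003),T((448,386))),((-.13,.07,.003),T((302,390))),
  ((-.13,.07,.003),S((187,124))),((-.13,-.07,.003),S((63,194))),((.13,-.07,.003),S((252,380))),((.13,.07,.003),S((376,297)))]}
def w(P,q): 
    c,s=np.cos(q[2]),np.sin(q[2]);P=np.atleast_2d(P).astype(float); return np.c_[q[0]+c*P[:,0]-s*P[:,1],q[1]+s*P[:,0]+c*P[:,1],P[:,2]]
x0={"stand":(.6,.2,0),"balance":(.6,-.3,0),"lifter":(.5,0,0),"mat":(.5,0,0)}
pose={}
if __name__=="__main__":
  for k,o in obs.items():
    f=lambda q:np.concatenate([proj(n,w(P,q))[0]-px for P,(n,px) in o])
    r=least_squares(f,x0[k],loss="soft_l1",f_scale=.5); pose[k]=r.x
    print(k,r.x.round(4),np.rad2deg(r.x[2]).round(2),f(r.x).reshape(-1,2).round(1).tolist())
  print("dish rim",ray("top",*cpx(145,145,4.2,(57,152)),.076), ray("scene",*cpx(215,125,3.85,(556,96)),.076))
  rect=lambda a,b,c,d,z:[(a,c,z),(b,c,z),(b,d,z),(a,d,z),(a,c,z)]
  D=[]
  for k,L in {"stand":[rect(-.05,.05,-.045,.045,.006)]+[rect(-.033,.033,s*.022,s*.026,.062) for s in(1,-1)],
    "balance":[rect(-.13,.07,-.07,.07,.046)]+[rect(-.033,.033,s*.022,s*.026,.085) for s in(1,-1)],
    "lifter":[rect(.04,.125,-.016,.016,.006),rect(-.042,.042,-.008,.008,.047)],"mat":[rect(-.13,.13,-.07,.07,.003)]}.items():
    D+=[w(P,pose[k]) for P in L]
  a=np.linspace(0,6.3,40);s=pose["stand"]; D.append(np.c_[s[0]+.034*np.cos(a),s[1]+.034*np.sin(a),0*a+.076])
  crop("top",145,145,190,100,4.2,"pics/t2.png",1,D); crop("scene",180,125,210,165,3.8,"pics/s2.png",1,D)
  A,B=cv2.imread("pics/t2.png"),cv2.imread("pics/s2.png")
  cv2.imwrite("pics/t2.png",A)
E
python3 fit.py
```

```text
stand [0.6025 0.2885 0.1198] 6.86 [[0.3, -0.1], [0.4, -0.2], [0.8, 0.4], [0.2, 0.0], [0.1, -1.0], [0.3, -0.1], [0.7, -0.4]]
balance [ 0.6422 -0.268   0.0893] 5.12 [[-0.2, -0.1], [0.2, -1.0], [1.2, -0.7], [0.2, 0.2], [0.7, -3.1], [-0.6, -3.0]]
lifter [ 0.4763 -0.0048 -0.0465] -2.66 [[0.8, 0.3], [1.0, 0.6], [-0.1, -0.2], [0.2, -0.2], [0.9, -0.1], [0.4, -0.2]]
mat [ 0.5074 -0.0068  0.0208] 1.19 [[-0.0, 0.4], [1.8, -0.5], [0.7, -0.1], [1.1, -0.2], [0.4, -1.1], [0.2, -0.7], [-0.2, 0.0], [1.0, -0.5]]
dish rim [0.59967476 0.2900102  0.076     ] [0.60268617 0.28817973 0.076     ]
```

View pics/t2.png

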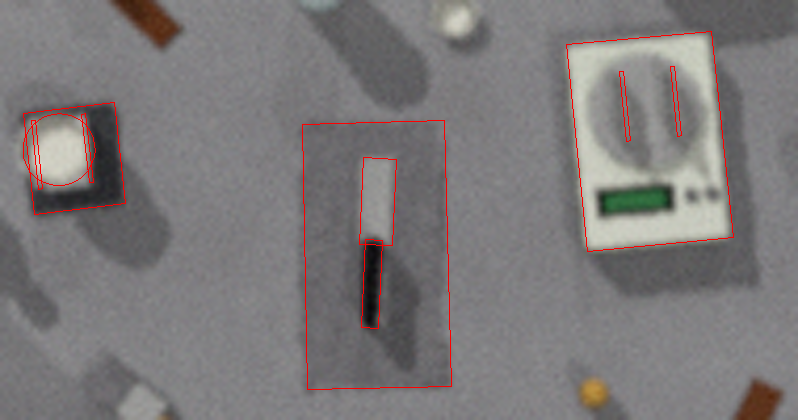

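View pics/s2.png

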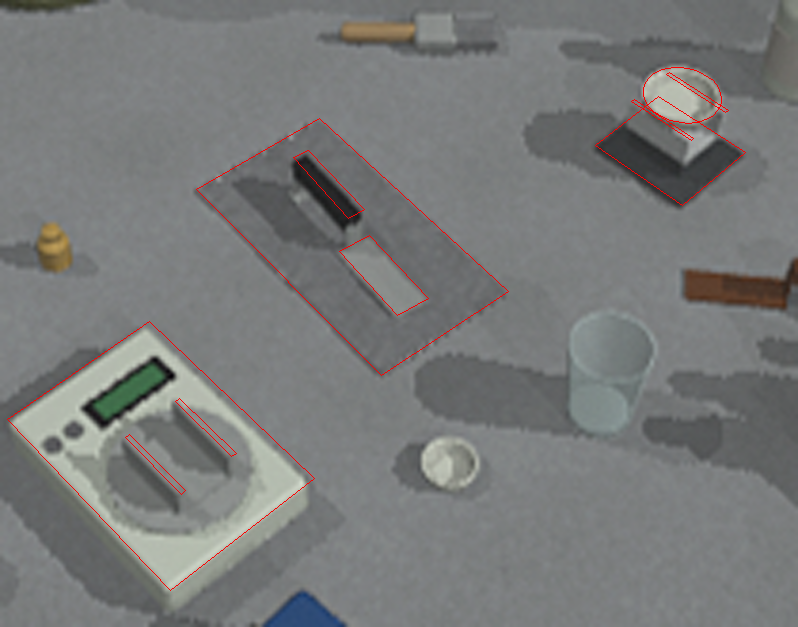

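The overlay agrees with both views to a few mm: lifter at (0.476,-0.005), stand at (0.6025,0.2885), balance at (0.642,-0.268). Next I'll work out the move to the lifter.

```bash
cat >> h.py <<'E'
def plan(*targets, frm=None):
    """targets: (x,y,z,yaw_deg) TCP with tool y at yaw+90deg, pointing down; travel/turn from measured (or frm) pose"""
    s=ctrl.get_state()
    p,R=(s["position"],Ro.from_rotvec(s["tool_rot"])) if frm is None else (np.array(frm[:3]),down(frm[3]))
    print("t",round(s["time"],2),"p",s["position"].round(4),"yaw",np.rad2deg(np.arctan2(*(-R.as_matrix()[[0,1],[1,1]]*[1,-1]))).round(2),"tilt",(R.as_matrix()[:2,2]*57.3).round(2),"w",round(s["grip_width"],3),"g",round(s["grip_force"],1),"F",s["ft_force"].round(1),"j7",s["joint_positions"].round(2))
    for t in targets:
        print(t,"travel",R.inv().apply(np.array(t[:3])-p).round(4).tolist(),"turn",(R.inv()*down(t[3])).as_rotvec(True).round(2).tolist())
def down(yaw):
    c,s=np.cos(np.deg2rad(yaw)),np.sin(np.deg2rad(yaw)); return Ro.from_matrix(np.array([[-c,-s,0],[-s,c,0],[0,0,-1]]))
E
python3 -c "
from h import *
plan((.476,-.005,.2,-2.4),(.34,.34,.22,-2.4))"
```

```text
t 0.6 p [0.2025 0.6177 0.202 ] yaw -18.15 tilt [0. 0.] w 0.996 g 0.0 F [ 0.3 -0.4 -1.3] j7 [-1.24  0.32 -0.07  1.45  0.02  1.37 -0.06]
(0.476, -0.005, 0.2, -2.4) travel [-0.4538, -0.5065, 0.002] turn [0.0, 0.0, -15.75]
(0.34, 0.34, 0.22, -2.4) travel [-0.2171, -0.221, -0.018] turn [0.0, 0.0, -15.75]
```

{"method": "step_arm", "body": {"commands": [{"travel": [-0.03,-0.03,-0.01],"turn": [0,0,-4]},{"travel": [-0.06,-0.06,-0.02],"turn": [0,0,-8]},{"travel": [-0.09,-0.09,-0.02],"turn": [0,0,-12]},{"travel": [-0.125,-0.125,-0.02],"turn": [0,0,-15.75]},{"travel": [-0.16,-0.16,-0.02],"turn": [0,0,-15.75]}], "gripper": 0.7}}

```text
time: 1.1
position: [0.3053, 0.4142, 0.2222]
tool_rot: [0.063, 3.14, 0.001]
ft_force: [1.3, 0.3, -0.4]
grip_width: 0.72
grip_force: 0.0
```

{"method": "step_arm", "body": {"commands": [{"travel": [-0.019,-0.041,0],"turn": [0,0,0]},{"travel": [-0.038,-0.082,0],"turn": [0,0,0]},{"travel": [-0.057,-0.123,0],"turn": [0,0,0]},{"travel": [-0.076,-0.164,0],"turn": [0,0,0]},{"travel": [-0.095,-0.205,0],"turn": [0,0,0]}]}}

```text
time: 1.6
position: [0.3916, 0.2052, 0.2223]
tool_rot: [0.066, 3.14, 0.002]
ft_force: [1.4, -0.9, 0.3]
grip_width: 0.702
grip_force: 0.0
```

{"method": "step_arm", "body": {"commands": [{"travel": [-0.019,-0.041,0],"turn": [0,0,0]},{"travel": [-0.038,-0.082,0.01],"turn": [0,0,0]},{"travel": [-0.057,-0.123,0.02],"turn": [0,0,0]},{"travel": [-0.076,-0.164,0.04],"turn": [0,0,0]},{"travel": [-0.094,-0.208,0.06],"turn": [0,0,0]}]}}

```text
time: 2.1
position: [0.4767, -0.0049, 0.1627]
tool_rot: [0.065, 3.139, 0.002]
ft_force: [0.9, 0.5, 0.7]
grip_width: 0.701
grip_force: 0.0
```

{"method": "step_arm", "body": {"commands": [{"travel": [0,0,0],"turn": [0,0,0]},{"travel": [0,0,0],"turn": [0,0,0]},{"travel": [0,0,0],"turn": [0,0,0]}]}}

```text
time: 2.4
position: [0.4758, -0.0019, 0.163]
tool_rot: [0.063, 3.14, 0.001]
ft_force: [0.0, -0.6, 0.5]
grip_width: 0.698
grip_force: 0.0
```

```bash
python3 -c "
from h import *
plan((.476,-.005,.06,-2.4),(.476,-.005,.031,-2.4))"
```

```text
t 2.4 p [ 0.4758 -0.0019  0.163 ] yaw -2.3 tilt [0.03 0.05] w 0.698 g 0.0 F [ 0.  -0.6  0.5] j7 [-0.6  -0.05  0.54  1.94  0.03  1.24  1.46]
(0.476, -0.005, 0.06, -2.4) travel [-0.0002, -0.0031, 0.103] turn [0.05, 0.03, 0.1]
(0.476, -0.005, 0.031, -2.4) travel [-0.0002, -0.0032, 0.132] turn [0.05, 0.03, 0.1]
```

{"method": "step_arm", "body": {"commands": [{"travel": [0,-0.002,0.03],"turn": [0,0,0]},{"travel": [0,-0.003,0.06],"turn": [0,0,0]},{"travel": [0,-0.003,0.09],"turn": [0,0,0]},{"travel": [0,-0.003,0.115],"turn": [0,0,0]},{"travel": [0,-0.003,0.13],"turn": [0,0,0]}], "gripper": 0.55}}

```text
time: 2.9
position: [0.4747, -0.0042, 0.0312]
tool_rot: [-0.06, -3.14, -0.001]
ft_force: [0.1, 0.2, 0.2]
grip_width: 0.549
grip_force: 0.0
```

{"method": "step_arm", "body": {"commands": [{"travel": [0,0,0.001],"turn": [0,0,0]},{"travel": [0,0,0.001],"turn": [0,0,0]}]}}

```text
time: 3.1
position: [0.476, -0.0051, 0.0322]
tool_rot: [0.062, 3.14, 0.001]
ft_force: [0.2, -0.6, -0.2]
grip_width: 0.551
grip_force: 0.0
```

```bash
python3 -c "
from h import *
plan((.476,-.005,.031,-2.4))
crop('scene',230,145,100,75,6,'pics/a.png',2)"
```

```text
t 3.1 p [ 0.476  -0.0051  0.0322] yaw -2.27 tilt [0.04 0.02] w 0.551 g 0.0 F [ 0.2 -0.6 -0.2] j7 [-0.58  0.12  0.56  2.08 -0.08  0.96  1.56]
(0.476, -0.005, 0.031, -2.4) travel [0.0, 0.0001, 0.0012] turn [0.03, 0.03, 0.13]
```

View pics/a.png

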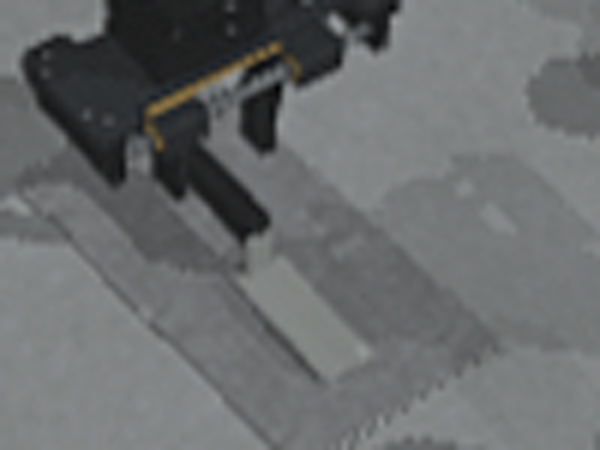

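The fingers straddle the handle, with the right finger (262,150) further from the bar than the left. I'll close gently first, then firmly.

{"method": "step_arm", "body": {"commands": [{"travel": [0,0,0],"turn": [0,0,0]},{"travel": [0,0,0],"turn": [0,0,0]},{"travel": [0,0,0],"turn": [0,0,0]},{"travel": [0,0,0],"turn": [0,0,0]},{"travel": [0,0,0],"turn": [0,0,0]}], "gripper": 0, "force": 8}}

```text
time: 3.7
position: [0.4757, -0.0064, 0.0317]
tool_rot: [0.066, 3.141, 0.0]
ft_force: [0.3, -0.4, 0.4]
grip_width: 0.183
grip_force: 0.0
```

{"method": "step_arm", "body": {"commands": [{"travel": [0,0,0],"turn": [0,0,0]},{"travel": [0,0,0],"turn": [0,0,0]},{"travel": [0,0,0],"turn": [0,0,0]}], "force": 40}}

```text
time: 4.0
position: [0.4756, -0.0064, 0.0315]
tool_rot: [-0.066, -3.141, 0.0]
ft_force: [-0.0, 0.2, -0.2]
grip_width: 0.012
grip_force: 0.0
```

{"method": "step_arm", "body": {"commands": [{"travel": [0,0,-0.01],"turn": [0,0,0]},{"travel": [0,0,-0.03],"turn": [0,0,0]},{"travel": [0,0,-0.06],"turn": [0,0,0]},{"travel": [0,0,-0.08],"turn": [0,0,0]},{"travel": [0,0,-0.08],"turn": [0,0,0]}]}}

```text
time: 4.5
position: [0.4783, -0.0063, 0.1152]
tool_rot: [0.066, 3.134, 0.003]
ft_force: [0.2, 0.6, 0.2]
grip_width: 0.005
grip_force: 0.0
```

```bash
python3 -c "
from h import *
c,s=np.cos(np.deg2rad(6.9)),np.sin(np.deg2rad(6.9))
seat=np.array([.6025,.2885])
plan(*[(*(seat-d*np.array([c,s])),z,6.9) for d,z in((.215,.110),(.215,.079),(.092,.079))])"
```

```text
t 4.5 p [ 0.4783 -0.0063  0.1152] yaw -2.41 tilt [0.37 0.1 ] w 0.005 g 0.0 F [0.2 0.6 0.2] j7 [-0.6  -0.    0.56  2.   -0.    1.14  1.49]
(np.float64(0.3890571714851693), np.float64(0.26267057965055085), 0.11, 6.9) travel [0.1005, 0.2649, 0.005] turn [0.08, 0.38, -9.31]
(np.float64(0.3890571714851693), np.float64(0.26267057965055085), 0.079, 6.9) travel [0.1007, 0.2649, 0.036] turn [0.08, 0.38, -9.31]
(np.float64(0.511166324542491), np.float64(0.27744741082721247), 0.079, 6.9) travel [-0.0207, 0.2848, 0.0369] turn [0.08, 0.38, -9.31]
```

The gripper closed on nothing, so I'll look.

```bash
python3 - <<'E'
from h import *
crop('scene',210,130,110,95,5.4,'pics/b1.png',2)
crop('top',205,170,70,75,7,'pics/b2.png',2)
a,b=cv2.imread('pics/b1.png'),cv2.imread('pics/b2.png')
h=min(len(a),len(b)); c=np.hstack([a[:h,:594],b[:h]]); 
c=cv2.resize(c,None,fx=.74,fy=.74,interpolation=cv2.INTER_AREA); print(a.shape,b.shape,c.shape); cv2.imwrite('pics/b.png',c)
E
```

```text
(513, 594, 3) (525, 490, 3) (380, 802, 3)
```

View pics/b.png

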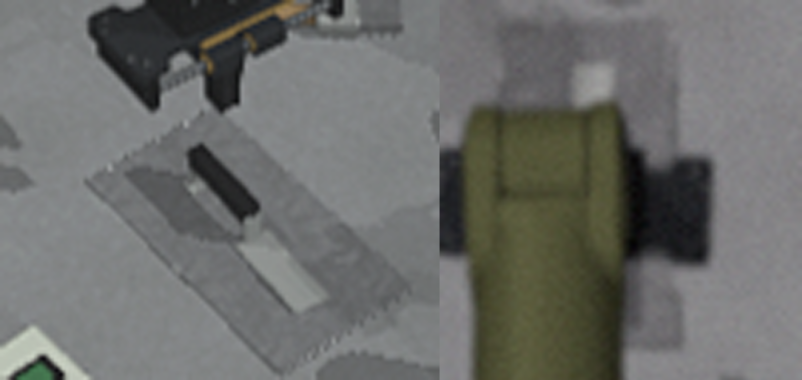

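```bash
python3 - <<'E'
from h import *
s=ctrl.get_state();p=s["position"];R=Ro.from_rotvec(s["tool_rot"])
print(p)
for n in("scene","top"):
  q=proj(n,[p,p+R.apply([0,0,.014]),p+R.apply([0,0,-.056])]); 
  o,k=((210,130),5.4) if n=="scene" else ((205,170),7)
  print(n,q.round(1).tolist(),((q-o+.5)*k*.74).round().tolist())
# lifter handle corners in crop b
print(((proj("scene",[(.434,-.003,.047),(.518,-.007,.047),(.434,-.003,.025)])-(210,130)+.5)*5.4*.74).round())
E
```

```text
[ 0.47484744 -0.00644066  0.11077821]
scene [[265.1, 159.3], [265.1, 162.3], [265.0, 146.8]] [[222.0, 119.0], [222.0, 131.0], [222.0, 69.0]]
top [[232.6, 211.4], [232.8, 211.6], [231.8, 210.6]] [[146.0, 217.0], [147.0, 218.0], [142.0, 213.0]]
[[196. 141.]
 [254. 204.]
 [197. 159.]]
```

```bash
python3 - <<'E'
from h import *
p=np.array([.4748,-.0064,.1108]);R=down(-2.4)
def b(n,P): 
  o,k=((210,130),5.4) if n=="scene" else ((205,170),7)
  r=((proj(n,P)-o+.5)*k*.74).round().astype(int); 
  if n=="top": r[:,0]+=440
  return r.tolist()
for dz in(0,.012,.025):
  for nm,L in {"tip":[(0,0,.014)],"tipfront":[(-.0095,0,.014)],"tipside":[(-.0095,-.023,.014)],"bodybot -y front":[(-.0375,-.095,-.056)],"+y front":[(-.0375,.095,-.056)],"-y back":[(.0375,-.095,-.056)]}.items():
    P=p+R.apply(L)+[0,0,dz]; print(dz,nm,b("scene",P),b("top",P))
# picture a
q=np.array([.476,-.0051,.0322])
P=np.vstack([q+R.apply([(-.0095,s*.024,.014),(-.0095,s*.039,.014)])+[0,0,dz] for dz in(0,.025) for s in(-1,1)])
print(((proj("scene",P)-(230,145)+.5)*6).round().tolist())
E
```

```text
0 tip [[222, 131]] [[587, 218]]
0 tipfront [[229, 138]] [[587, 206]]
0 tipside [[205, 150]] [[618, 207]]
0 bodybot -y front [[145, 151]] [[716, 166]]
0 +y front [[350, 47]] [[452, 156]]
0 -y back [[91, 91]] [[712, 270]]
0.012 tip [[222, 121]] [[586, 217]]
0.012 tipfront [[229, 128]] [[586, 205]]
0.012 tipside [[205, 140]] [[617, 206]]
0.012 bodybot -y front [[144, 140]] [[716, 165]]
0.012 +y front [[351, 36]] [[450, 155]]
0.012 -y back [[90, 80]] [[712, 270]]
0.025 tip [[222, 109]] [[585, 216]]
0.025 tipfront [[229, 116]] [[585, 204]]
0.025 tipside [[205, 129]] [[616, 205]]
0.025 bodybot -y front [[144, 128]] [[716, 163]]
0.025 +y front [[352, 23]] [[448, 153]]
0.025 -y back [[89, 68]] [[712, 269]]
[[191.0, 233.0], [169.0, 245.0], [263.0, 195.0], [285.0, 184.0], [191.0, 203.0], [168.0, 215.0], [263.0, 165.0], [285.0, 154.0]]
```

In the scene picture both the fingertips (222,110) and the body edge sit about 35 mm higher than the reported TCP implies, while x and y agree. At the reported grasp height the fingers therefore closed above the handle. I'll open, go down again in small steps and watch the force.

{"method": "step_arm", "body": {"commands": [{"travel": [0,0,0],"turn": [0,0,0]},{"travel": [0,0,0],"turn": [0,0,0]},{"travel": [0,0,0],"turn": [0,0,0]},{"travel": [0,0,0],"turn": [0,0,0]},{"travel": [0,0,0],"turn": [0,0,0]}], "gripper": 0.55}}

```text
time: 5.2
position: [0.4756, -0.0064, 0.1115]
tool_rot: [-0.066, -3.141, 0.0]
ft_force: [-0.0, 0.1, -0.1]
grip_width: 0.374
grip_force: 0.0
```

{"method": "step_arm", "body": {"commands": [{"travel": [0,0,0.02],"turn": [0,0,0]},{"travel": [0,0,0.04],"turn": [0,0,0]},{"travel": [0,0,0.06],"turn": [0,0,0]},{"travel": [0,0,0.075],"turn": [0,0,0]},{"travel": [0,0,0.082],"turn": [0,0,0]}]}}

```text
time: 5.7
position: [0.4746, -0.0065, 0.0282]
tool_rot: [-0.066, -3.139, 0.001]
ft_force: [0.6, -0.1, -0.1]
grip_width: 0.548
grip_force: 0.0
```

{"method": "step_arm", "body": {"commands": [{"travel": [0,0,0.002],"turn": [0,0,0]},{"travel": [0,0,0.004],"turn": [0,0,0]},{"travel": [0,0,0.004],"turn": [0,0,0]}]}}

```text
time: 6.0
position: [0.4761, -0.0063, 0.0261]
tool_rot: [0.066, 3.14, 0.001]
ft_force: [0.1, -0.7, -0.4]
grip_width: 0.551
grip_force: 0.0
```

{"method": "step_arm", "body": {"commands": [{"travel": [0,0,0.002],"turn": [0,0,0]},{"travel": [0,0,0.004],"turn": [0,0,0]},{"travel": [0,0,0.004],"turn": [0,0,0]}]}}

```text
time: 6.3
position: [0.4756, -0.0063, 0.0215]
tool_rot: [0.066, 3.141, 0.0]
ft_force: [-0.3, -0.3, -0.3]
grip_width: 0.552
grip_force: 0.0
```

```bash
python3 -c "
from h import *
plan((.476,-.005,.015,-2.4))"
```

```text
t 6.3 p [ 0.4756 -0.0063  0.0215] yaw -2.4 tilt [0.   0.01] w 0.552 g 0.0 F [-0.3 -0.3 -0.3] j7 [-0.58  0.14  0.57  2.09 -0.09  0.94  1.57]
(0.476, -0.005, 0.015, -2.4) travel [-0.0004, 0.0013, 0.0065] turn [0.01, 0.0, 0.0]
```

{"method": "step_arm", "body": {"commands": [{"travel": [0,0,0.002],"turn": [0,0,0]},{"travel": [0,0,0.003],"turn": [0,0,0]},{"travel": [0,0,0.003],"turn": [0,0,0]}]}}

```text
time: 6.6
position: [0.4755, -0.0064, 0.0184]
tool_rot: [-0.066, -3.141, 0.0]
ft_force: [-0.7, -0.6, -0.2]
grip_width: 0.549
grip_force: 0.0
```

{"method": "step_arm", "body": {"commands": [{"travel": [0,0,0.002],"turn": [0,0,0]},{"travel": [0,0,0.003],"turn": [0,0,0]},{"travel": [0,0,0.003],"turn": [0,0,0]}]}}

```text
time: 6.9
position: [0.4754, -0.0064, 0.0154]
tool_rot: [-0.066, -3.141, 0.0]
ft_force: [-0.2, -0.9, 0.2]
grip_width: 0.553
grip_force: 0.0
```

{"method": "step_arm", "body": {"commands": [{"travel": [0,0,0.001],"turn": [0,0,0]},{"travel": [0,0,0.002],"turn": [0,0,0]},{"travel": [0,0,0.002],"turn": [0,0,0]}]}}

```text
time: 7.2
position: [0.4756, -0.0064, 0.0135]
tool_rot: [-0.066, -3.141, -0.0]
ft_force: [0.5, 0.0, -0.2]
grip_width: 0.552
grip_force: 0.0
```

No contact at a reported tip height of about 0, so the reported z really is too low. I'll keep going down with the force watched.

{"method": "step_arm", "body": {"commands": [{"travel": [0,0,0.002],"turn": [0,0,0]},{"travel": [0,0,0.004],"turn": [0,0,0]},{"travel": [0,0,0.004],"turn": [0,0,0]}]}}

```text
time: 7.5
position: [0.4754, -0.0064, 0.0093]
tool_rot: [-0.066, -3.14, 0.0]
ft_force: [0.5, -0.1, 0.8]
grip_width: 0.553
grip_force: 0.0
```

{"method": "step_arm", "body": {"commands": [{"travel": [0,0,0.002],"turn": [0,0,0]},{"travel": [0,0,0.004],"turn": [0,0,0]},{"travel": [0,0,0.004],"turn": [0,0,0]}]}}

```text
time: 7.8
position: [0.4754, -0.0064, 0.0053]
tool_rot: [-0.066, -3.14, 0.0]
ft_force: [1.2, 0.1, -0.4]
grip_width: 0.547
grip_force: 0.0
```

```bash
python3 -c "
from h import *
plan((.476,-.005,.031,-2.4))
crop('scene',230,145,100,75,6,'pics/c.png',2)
c=cv2.imread('pics/c.png'); cv2.imwrite('pics/c.png',c)"
```

```text
t 7.8 p [ 0.4754 -0.0064  0.0053] yaw -2.4 tilt [-0.03 -0.01] w 0.547 g 0.0 F [ 1.2  0.1 -0.4] j7 [-0.57  0.16  0.56  2.1  -0.11  0.9   1.59]
(0.476, -0.005, 0.031, -2.4) travel [-0.0006, 0.0015, -0.0257] turn [-0.01, -0.03, -0.0]
```

View pics/c.png

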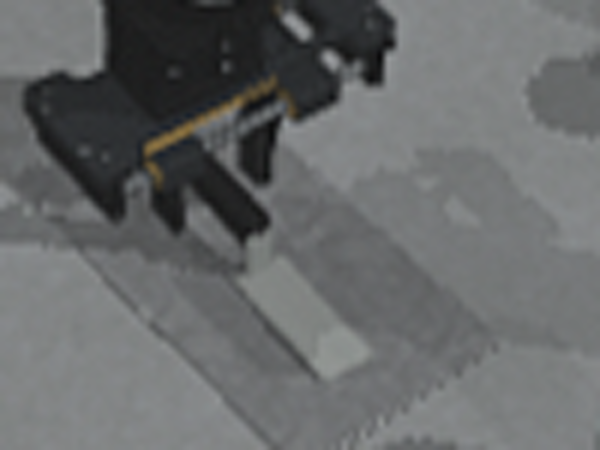

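Tips now at (178,230) and (262,183), which puts the true TCP at about 0.042. It needs roughly 9 mm more.

{"method": "step_arm", "body": {"commands": [{"travel": [0,0,0.002],"turn": [0,0,0]},{"travel": [0,0,0.005],"turn": [0,0,0]},{"travel": [0,0,0.005],"turn": [0,0,0]}]}}

```text
time: 8.2
position: [0.4753, -0.0064, 0.0001]
tool_rot: [-0.066, -3.14, 0.0]
ft_force: [0.3, 1.0, -0.3]
grip_width: 0.549
grip_force: 0.0
```

{"method": "step_arm", "body": {"commands": [{"travel": [0,-0.001,0.002],"turn": [0,0,0]},{"travel": [0,-0.002,0.004],"turn": [0,0,0]},{"travel": [0,-0.002,0.004],"turn": [0,0,0]}]}}

```text
time: 8.5
position: [0.4753, -0.0086, -0.0037]
tool_rot: [-0.066, -3.14, 0.0]
ft_force: [0.6, -0.8, 0.2]
grip_width: 0.551
grip_force: 0.0
```

{"method": "step_arm", "body": {"commands": [{"travel": [0,0,0],"turn": [0,0,0]},{"travel": [0,0,0],"turn": [0,0,0]},{"travel": [0,0,0],"turn": [0,0,0]},{"travel": [0,0,0],"turn": [0,0,0]},{"travel": [0,0,0],"turn": [0,0,0]}], "gripper": 0, "force": 8}}

```text
time: 9.0
position: [0.4757, -0.008, -0.0033]
tool_rot: [0.066, 3.141, 0.001]
ft_force: [0.7, -0.5, -1.2]
grip_width: 0.188
grip_force: 8.5
```

{"method": "step_arm", "body": {"commands": [{"travel": [0,0,0],"turn": [0,0,0]},{"travel": [0,0,0],"turn": [0,0,0]},{"travel": [0,0,0],"turn": [0,0,0]}]}}

```text
time: 9.3
position: [0.4756, -0.0082, -0.0034]
tool_rot: [0.066, 3.141, 0.0]
ft_force: [-0.6, 0.8, 1.4]
grip_width: 0.183
grip_force: 7.9
```

The handle is gripped: 0.183 × 87 mm = 16 mm. With the blade's underside on the mat at 3 mm, underside z = reported z + 6.4 mm. I'll grip firmly and lift.

{"method": "step_arm", "body": {"commands": [{"travel": [0,0,0],"turn": [0,0,0]},{"travel": [0,0,0],"turn": [0,0,0]},{"travel": [0,0,0],"turn": [0,0,0]}], "force": 45}}

```text
time: 9.6
position: [0.4756, -0.0083, -0.0034]
tool_rot: [0.066, 3.141, 0.0]
ft_force: [0.5, 0.9, 0.7]
grip_width: 0.179
grip_force: 44.9
```

```bash
cat > blade.py <<'E'
from h import *
from scipy.optimize import minimize
def blade_w(c,yaw,pit,pts):  # pts in lifter frame (x,y,z rel. underside origin)
    R=Ro.from_euler("ZY",[yaw,pit],degrees=True); return R.apply(pts)+c
def score(ims,c,yaw,pit,x0=.06):
    tot=0
    for n,im in ims.items():
        g=lambda a,b,hw: blade_w(c,yaw,pit,np.stack(np.meshgrid(np.linspace(a,b,40),np.linspace(-hw,hw,24),[.003]),-1).reshape(-1,3))
        def val(P):
            q=proj(n,P).astype(np.float32); return cv2.remap(im,q[:,0].reshape(-1,1),q[:,1].reshape(-1,1),cv2.INTER_LINEAR).ravel()
        xs=np.linspace(x0,.125,30); e=.004
        inn=np.r_[[val(blade_w(c,yaw,pit,np.c_[xs-.004,0*xs+s*(.016-e),0*xs+.003])).mean() for s in(1,-1)]]
        out=np.r_[[val(blade_w(c,yaw,pit,np.c_[xs-.004,0*xs+s*(.016+e),0*xs+.003])).mean() for s in(1,-1)]]
        ys=np.linspace(-.012,.012,12)
        ti=val(blade_w(c,yaw,pit,np.c_[0*ys+.125-e,ys,0*ys+.003])).mean(); to=val(blade_w(c,yaw,pit,np.c_[0*ys+.125+e,ys,0*ys+.003])).mean()
        tot+=(inn-out).sum()+(ti-to)
    return tot
def grab(k=6): return {n:np.mean([ctrl.get_image(n).astype(np.float32) for _ in range(k)],0).mean(2).astype(np.float32) for n in("top","scene")}
def fitblade(ims,c0,yaw0,names=("top","scene"),x0=.06,pit=0):
    ims={n:ims[n] for n in names}
    f=lambda v:-score(ims,np.array(c0)+v[:3]/1000,yaw0+v[3],pit,x0)
    best=None
    sim=np.vstack([np.zeros(4),np.diag([4,4,4,3])])
    for s in(1,-1):
        r=minimize(f,np.zeros(4),method="Nelder-Mead",options=dict(initial_simplex=s*sim,xatol=.05,fatol=.02,maxiter=600))
        if best is None or r.fun<best.fun: best=r
    print("start",-f(np.zeros(4)),"best",-best.fun,"d(mm,deg)",best.x.round(2)); return best
E
python3 - <<'E'
from blade import *
plan(); np.savez("pics/g0.npz",**grab(4)); d=dict(np.load("pics/g0.npz"))
fitblade(d,(.476,-.005,.003),-2.4)
fitblade(d,(.476,-.005,.003),-2.4,("scene",),.045)
E
```

```text
t 9.6 p [ 0.4756 -0.0083 -0.0034] yaw -2.4 tilt [0.01 0.01] w 0.179 g 44.9 F [0.5 0.9 0.7] j7 [-0.56  0.18  0.56  2.11 -0.12  0.89  1.6 ]Traceback (most recent call last):
  File "<stdin>", line 3, in <module>
  File "blade.py", line 25, in fitblade
    r=minimize(f,np.zeros(4),method="Nelder-Mead",options=dict(initial_simplex=s*sim,xatol=.05,fatol=.02,maxiter=600))
    res = _minimize_neldermead(fun, x0, args, callback, bounds=bounds,
                               **options)
    fxr = func(xr)
    fx = function(np.copy(x), *(wrapper_args + args))
  File "blade.py", line 21, in <lambda>
    f=lambda v:-score(ims,np.array(c0)+v[:3]/1000,yaw0+v[3],pit,x0)
                ~~~~~^^^^^^^^^^^^^^^^^^^^^^^^^^^^^^^^^^^^^^^^^^^^^^
  File "blade.py", line 12, in score
    inn=np.r_[[val(blade_w(c,yaw,pit,np.c_[xs-.004,0*xs+s*(.016-e),0*xs+.003])).mean() for s in(1,-1)]]
               ~~~^^^^^^^^^^^^^^^^^^^^^^^^^^^^^^^^^^^^^^^^^^^^^^^^^^^^^^^^^^^^^
  File "blade.py", line 10, in val
    q=proj(n,P).astype(np.float32); return cv2.remap(im,q[:,0].reshape(-1,1),q[:,1].reshape(-1,1),cv2.INTER_LINEAR).ravel()
      ~~~~^^^^^
  File "h.py", line 12, in proj
    m=ctrl.camera_model(n); c=np.atleast_2d(P)@np.array(m["R"]).T+m["t"]
ValueError: time passes only in moves, steps and waits
```

```bash
python3 - <<'E'
s=open('h.py').read().replace('ctrl.camera_model(n)','CM[n]').replace('def crop','CM={n:ctrl.camera_model(n) for n in("top","scene")}\ndef crop',1)
open('h.py','w').write(s)
E
python3 - <<'E'
from blade import *
d=dict(np.load("pics/g0.npz"))
fitblade(d,(.476,-.005,.003),-2.4)
fitblade(d,(.476,-.005,.003),-2.4,("scene",),.045)
E
```

```text
start 133.36084 best 184.93296813964844 d(mm,deg) [ 0.84 -4.12 -3.24  1.3 ]
start 55.84764 best 106.23819732666016 d(mm,deg) [-0.58 -2.75 -3.77  0.18]
```

{"method": "step_arm", "body": {"commands": [{"travel": [0,0,-0.005],"turn": [0,0,0]},{"travel": [0,0,-0.02],"turn": [0,0,0]},{"travel": [0,0,-0.045],"turn": [0,0,0]},{"travel": [0,0,-0.06],"turn": [0,0,0]},{"travel": [0,0,-0.06],"turn": [0,0,0]}]}}

```text
time: 10.5
position: [0.4774, -0.0086, 0.0587]
tool_rot: [0.066, 3.137, 0.002]
ft_force: [-0.2, -0.5, -1.7]
grip_width: 0.18
grip_force: 44.9
```

{"method": "step_arm", "body": {"commands": [{"travel": [0,0,0],"turn": [0,0,0]},{"travel": [0,0,0],"turn": [0,0,0]}]}}

```text
time: 10.7
position: [0.4746, -0.0086, 0.0555]
tool_rot: [-0.066, -3.139, 0.001]
ft_force: [-1.2, 0.4, -1.0]
grip_width: 0.184
grip_force: 44.9
```

```bash
python3 - <<'E'
from blade import *
plan(); np.savez("pics/g1.npz",**grab(4)); d=dict(np.load("pics/g1.npz"))
for p in(-4,-2,0,2,4): fitblade(d,(.476,-.007,.063),-2.4,pit=p)
E
```

```text
t 10.7 p [ 0.4746 -0.0086  0.0555] yaw -2.41 tilt [-0.11 -0.02] w 0.184 g 44.9 F [-1.2  0.4 -1. ] j7 [-0.59  0.08  0.57  2.06 -0.05  1.02  1.54]
start 78.896645 best 174.33279418945312 d(mm,deg) [  1.15   3.45 -13.1   -1.56]
start 102.92733 best 174.0322265625 d(mm,deg) [ -0.06   2.37 -10.1   -0.85]
start 142.40474 best 173.17941284179688 d(mm,deg) [-0.68  0.2  -6.27  0.38]
start 169.10788 best 172.4657745361328 d(mm,deg) [-1.52 -0.76 -3.24  1.1 ]
start 163.08597 best 171.53294372558594 d(mm,deg) [-1.52 -2.96  0.84  2.17]
```

The lifted blade matches reported xy to 1–2 mm. Next I'll refine the dish, pan and stand base with edge-contrast fits on the images I've already taken.

```bash
cat > edge.py <<'E'
from blade import *
def val(n,im,P):
    q=proj(n,P).astype(np.float32); return cv2.remap(im,q[:,0].reshape(-1,1),q[:,1].reshape(-1,1),cv2.INTER_LINEAR).ravel()
def circ(ims,c,r,sign,e=.003):
    a=np.linspace(0,2*np.pi,120,endpoint=False);u=np.c_[np.cos(a),np.sin(a),0*a]
    return sum(np.clip(sign*(val(n,im,c+(r-e)*u)-val(n,im,c+(r+e)*u)),-30,60).mean() for n,im in ims.items())
def fitcirc(ims,c0,r,sign,free=3,e=.003):
    f=lambda v:-circ(ims,np.array(c0)+np.r_[v,np.zeros(3-free)]/1000,r,sign,e)
    s=minimize(f,np.zeros(free),method="Nelder-Mead",options=dict(initial_simplex=np.vstack([np.zeros(free)-1,4*np.eye(free)-1]),xatol=.02,fatol=.001))
    return (np.array(c0)+np.r_[s.x,np.zeros(3-free)]/1000).round(4),round(-s.fun,1)
def rect(ims,q,z,x0,x1,y0,y1,sign,e=.004):
    c,s=np.cos(q[2]),np.sin(q[2]);t=np.linspace(.08,.92,40);tot=0
    for n,im in ims.items():
        for P,nn in((np.c_[x0+t*(x1-x0),0*t+y1],(0,1)),(np.c_[x0+t*(x1-x0),0*t+y0],(0,-1)),(np.c_[0*t+x1,y0+t*(y1-y0)],(1,0)),(np.c_[0*t+x0,y0+t*(y1-y0)],(-1,0))):
            W=lambda A:np.c_[q[0]+c*A[:,0]-s*A[:,1],q[1]+s*A[:,0]+c*A[:,1],0*t+z]
            tot+=(sign*(val(n,im,W(P-e*np.array(nn)))-val(n,im,W(P+e*np.array(nn))))).mean()
    return tot
def fitrect(ims,q0,z,*a):
    f=lambda v:-rect(ims,np.array(q0)+v*[.001,.001,.017],z,*a)
    s=minimize(f,np.zeros(3),method="Nelder-Mead",options=dict(initial_simplex=np.vstack([np.zeros(3)-1,4*np.eye(3)-1]),xatol=.02,fatol=.001))
    q=np.array(q0)+s.x*[.001,.001,.017]; return q[:2].round(4),np.rad2deg(q[2]).round(2),round(-s.fun,1)
E
python3 - <<'E'
from edge import *
d=dict(np.load("pics/g1.npz"))
for k in(("top",),("scene",),("top","scene")):
    i={n:d[n] for n in k}
    print(k,"dish",fitcirc(i,(.601,.289,.076),.034,1,2),"pan",[fitcirc(i,(.642,-.268,z),.055,-1,2) for z in(.048,.054)],
     "\n stand",[fitrect(i,(.6025,.2885,.12),z,-.05,.05,-.045,.045,-1) for z in(.004,.01)],"bal",fitrect(i,(.6422,-.268,.089),.046,-.13,.07,-.07,.07,1))
    if len(k)==2: print(fitcirc(i,(.601,.289,.076),.034,1),fitcirc(i,(.642,-.268,.05),.055,-1))
E
```

```text
('top',) dish (array([0.6005, 0.295 , 0.076 ]), np.float64(31.0)) pan [(array([ 0.6385, -0.2677,  0.048 ]), np.float64(23.6)), (array([ 0.6375, -0.2669,  0.054 ]), np.float64(24.0))] 
 stand [(array([0.6035, 0.2923]), np.float64(5.95), np.float64(104.6)), (array([0.6028, 0.2909]), np.float64(5.83), np.float64(106.9))] bal (array([ 0.6409, -0.2667]), np.float64(4.83), np.float64(265.7))
('scene',) dish (array([0.6036, 0.2893, 0.076 ]), np.float64(48.3)) pan [(array([ 0.6403, -0.2695,  0.048 ]), np.float64(26.7)), (array([ 0.6434, -0.2712,  0.054 ]), np.float64(27.9))] 
 stand [(array([0.6034, 0.2828]), np.float64(7.95), np.float64(109.4)), (array([0.6068, 0.2785]), np.float64(7.72), np.float64(111.1))] bal (array([ 0.6453, -0.2718]), np.float64(5.11), np.float64(232.7))
('top', 'scene') dish (array([0.6035, 0.2891, 0.076 ]), np.float64(77.7)) pan [(array([ 0.6398, -0.269 ,  0.048 ]), np.float64(49.0)), (array([ 0.6423, -0.2703,  0.054 ]), np.float64(43.4))] 
 stand [(array([0.6035, 0.2907]), np.float64(4.41), np.float64(166.1)), (array([0.6047, 0.291 ]), np.float64(5.15), np.float64(157.1))] bal (array([ 0.6438, -0.2686]), np.float64(5.39), np.float64(433.2))
(array([0.6039, 0.2889, 0.0766]), np.float64(77.9)) (array([ 0.6393, -0.2686,  0.0462]), np.float64(49.4))
```

```bash
python3 - <<'E'
from h import *
u=np.array([np.cos(np.deg2rad(6.4)),np.sin(np.deg2rad(6.4))]); S=np.array([.6035,.2895])-[.001,0]
plan(*[(*(S-d*u).round(4),z,6.4) for d,z in((.185,.0426),(.092,.0426))])
E
```

```text
t 11.1 p [ 0.4754 -0.0084  0.0563] yaw -2.4 tilt [-0.02 -0.01] w 0.179 g 44.9 F [-0.3  0.2 -0.3] j7 [-0.59  0.08  0.57  2.06 -0.05  1.02  1.54]
(np.float64(0.4187), np.float64(0.2689), 0.0426, 6.4) travel [0.0683, 0.2747, 0.0137] turn [-0.01, -0.02, -8.8]
(np.float64(0.5111), np.float64(0.2792), 0.0426, 6.4) travel [-0.0236, 0.2889, 0.0137] turn [-0.01, -0.02, -8.8]
```

{"method": "step_arm", "body": {"commands": [{"travel": [0.01,0.02,0],"turn": [0,0,0]},{"travel": [0.02,0.045,0],"turn": [0,0,0]},{"travel": [0.03,0.07,0],"turn": [0,0,0]},{"travel": [0.04,0.095,0],"turn": [0,0,0]},{"travel": [0.05,0.12,0],"turn": [0,0,0]}]}}

```text
time: 11.6
position: [0.4303, 0.1146, 0.0567]
tool_rot: [0.066, 3.141, 0.0]
ft_force: [-0.2, 0.2, -1.1]
grip_width: 0.178
grip_force: 44.9
```

{"method": "step_arm", "body": {"commands": [{"travel": [0.006,0.035,0.003],"turn": [0,0,-2]},{"travel": [0.012,0.075,0.006],"turn": [0,0,-4]},{"travel": [0.018,0.115,0.01],"turn": [0,0,-6.5]},{"travel": [0.018,0.14,0.0137],"turn": [0,0,-8.8]},{"travel": [0.018,0.1547,0.0137],"turn": [0,0,-8.8]}]}}

```text
time: 12.1
position: [0.4183, 0.2713, 0.0424]
tool_rot: [0.181, -3.136, 0.0]
ft_force: [0.2, -0.0, -1.9]
grip_width: 0.177
grip_force: 44.9
```

{"method": "step_arm", "body": {"commands": [{"travel": [0,0,0],"turn": [0,0,0]},{"travel": [0,0,0],"turn": [0,0,0]},{"travel": [0,0,0],"turn": [0,0,0]}]}}

```text
time: 12.4
position: [0.4196, 0.2669, 0.0429]
tool_rot: [0.171, -3.137, 0.001]
ft_force: [-0.6, -0.8, -0.6]
grip_width: 0.179
grip_force: 44.9
```

```bash
python3 - <<'E'
from edge import *
u=np.array([np.cos(np.deg2rad(6.4)),np.sin(np.deg2rad(6.4))]); S=np.array([.6035,.2895])-[.001,0]
plan(*[(*(S-d*u).round(4),z,6.4) for d,z in((.185,.0426),(.092,.0426))])
d=grab(3); np.savez("pics/g2.npz",**d); s=ctrl.get_state(); p=s["position"]
fitblade(d,(p[0]+.001,p[1],p[2]+.0064),6.4)
fitblade(d,(p[0]+.001,p[1],p[2]+.0064),6.4,("scene",),.05)
E
```

```text
t 12.4 p [0.4196 0.2669 0.0429] yaw 6.23 tilt [-0.   -0.04] w 0.179 g 44.9 F [-0.6 -0.8 -0.6] j7 [-0.9   0.14  0.3   2.01 -0.05  0.99  1.1 ]
(np.float64(0.4187), np.float64(0.2689), 0.0426, 6.4) travel [0.0007, 0.0021, 0.0003] turn [-0.04, -0.01, -0.17]
(np.float64(0.5111), np.float64(0.2792), 0.0426, 6.4) travel [-0.0923, 0.0023, 0.0003] turn [-0.04, -0.01, -0.17]
start 182.52432 best 193.3846893310547 d(mm,deg) [ 1.4  -0.82 -0.47 -0.  ]
start 67.133934 best 76.44927215576172 d(mm,deg) [-0.57 -0.37 -1.91 -0.11]
```

The blade is within about 1.5 mm of prediction in all axes and about 10 mm below the wall tops. I'll slide it in.

{"method": "step_arm", "body": {"commands": [{"travel": [0,0.002,0],"turn": [0,0,0]},{"travel": [-0.008,0.0022,0],"turn": [0,0,0]},{"travel": [-0.018,0.0022,0],"turn": [0,0,0]},{"travel": [-0.029,0.0022,0],"turn": [0,0,0]},{"travel": [-0.04,0.0022,0],"turn": [0,0,0]}]}}

```text
time: 13.2
position: [0.4601, 0.2756, 0.0429]
tool_rot: [-0.175, 3.136, -0.0]
ft_force: [-0.9, 0.5, -1.0]
grip_width: 0.179
grip_force: 44.9
```

{"method": "step_arm", "body": {"commands": [{"travel": [-0.01,0,0],"turn": [0,0,0]},{"travel": [-0.022,0,0],"turn": [0,0,0]},{"travel": [-0.035,0,0],"turn": [0,0,0]},{"travel": [-0.047,0,0],"turn": [0,0,0]},{"travel": [-0.053,0,0],"turn": [0,0,0]}]}}

```text
time: 13.7
position: [0.5129, 0.2814, 0.0429]
tool_rot: [-0.174, 3.136, -0.0]
ft_force: [-0.7, 0.1, -0.2]
grip_width: 0.179
grip_force: 44.9
```

{"method": "step_arm", "body": {"commands": [{"travel": [0,0,0],"turn": [0,0,0]},{"travel": [0,0,0],"turn": [0,0,0]},{"travel": [0,0,0],"turn": [0,0,0]}]}}

```text
time: 14.0
position: [0.5107, 0.2815, 0.0428]
tool_rot: [0.176, -3.136, -0.0]
ft_force: [1.0, 0.1, -1.6]
grip_width: 0.176
grip_force: 44.9
```

```bash
python3 - <<'E'
from edge import *
u=np.array([np.cos(np.deg2rad(6.4)),np.sin(np.deg2rad(6.4))]); S=np.array([.6035,.2895])-[.001,0]
plan(*[(*(S-d*u).round(4),z,6.4) for d,z in((.092,.0426),)])
d=grab(3); np.savez("pics/g3.npz",**d)
print(fitcirc(d,(.603,.29,.076),.034,1,2),fitcirc(d,(.603,.29,.076),.034,1))
E
```

```text
t 14.0 p [0.5107 0.2815 0.0428] yaw 6.42 tilt [-0.04  0.  ] w 0.176 g 44.9 F [ 1.   0.1 -1.6] j7 [-0.82  0.32  0.32  1.81 -0.11  1.03  1.22]
(np.float64(0.5111), np.float64(0.2792), 0.0426, 6.4) travel [-0.0002, -0.0024, 0.0002] turn [0.01, -0.04, 0.02]
(array([0.6038, 0.2895, 0.076 ]), np.float64(77.6)) (array([0.6035, 0.29  , 0.0755]), np.float64(77.6))
```

{"method": "step_arm", "body": {"commands": [{"travel": [0,-0.002,0],"turn": [0,0,0]},{"travel": [0,-0.002,-0.002],"turn": [0,0,0]},{"travel": [0,-0.002,-0.004],"turn": [0,0,0]},{"travel": [0,-0.002,-0.006],"turn": [0,0,0]},{"travel": [0,-0.002,-0.007],"turn": [0,0,0]}]}}

```text
time: 14.8
position: [0.5117, 0.2796, 0.0503]
tool_rot: [-0.175, 3.136, 0.001]
ft_force: [-0.7, 0.1, -0.3]
grip_width: 0.179
grip_force: 44.9
```

{"method": "step_arm", "body": {"commands": [{"travel": [0,0,-0.001],"turn": [0,0,0]},{"travel": [0,0,-0.002],"turn": [0,0,0]},{"travel": [0,0,-0.003],"turn": [0,0,0]},{"travel": [0,0,-0.004],"turn": [0,0,0]},{"travel": [0,0,-0.005],"turn": [0,0,0]}]}}

```text
time: 15.3
position: [0.5114, 0.2794, 0.0548]
tool_rot: [0.175, -3.136, 0.0]
ft_force: [0.0, 0.3, -2.5]
grip_width: 0.178
grip_force: 44.9
```

{"method": "step_arm", "body": {"commands": [{"travel": [0,0,-0.001],"turn": [0,0,0]},{"travel": [0,0,-0.002],"turn": [0,0,0]},{"travel": [0,0,-0.004],"turn": [0,0,0]},{"travel": [0,0,-0.006],"turn": [0,0,0]},{"travel": [0,0,-0.008],"turn": [0,0,0]}]}}

```text
time: 15.8
position: [0.5116, 0.2795, 0.0631]
tool_rot: [-0.175, 3.137, 0.0]
ft_force: [-0.7, -0.4, -2.4]
grip_width: 0.179
grip_force: 44.9
```

{"method": "step_arm", "body": {"commands": [{"travel": [0,0,-0.003],"turn": [0,0,0]},{"travel": [0,0,-0.006],"turn": [0,0,0]},{"travel": [0,0,-0.009],"turn": [0,0,0]},{"travel": [0,0,-0.011],"turn": [0,0,0]},{"travel": [0,0,-0.012],"turn": [0,0,0]}]}}

```text
time: 16.3
position: [0.5117, 0.2796, 0.0753]
tool_rot: [-0.175, 3.136, 0.001]
ft_force: [0.1, -0.0, -1.8]
grip_width: 0.184
grip_force: 44.9
```

```bash
python3 - <<'E'
from edge import *
plan()
d=grab(3); np.savez("pics/g4.npz",**d); p=ctrl.get_state()["position"]; print("expected under",p[2]+.0094)
print(fitcirc(d,(.603,.288,p[2]+.0234),.034,1,2),fitcirc(d,(.603,.288,p[2]+.0234),.034,1))
E
```

```text
t 16.3 p [0.5117 0.2796 0.0753] yaw 6.4 tilt [0.02 0.02] w 0.184 g 44.9 F [ 0.1 -0.  -1.8] j7 [-0.83  0.28  0.33  1.78 -0.1   1.09  1.22]
expected under 0.0841213367294903
(array([0.6039, 0.2887, 0.0981]), np.float64(72.6)) (array([0.6041, 0.2883, 0.0985]), np.float64(72.5))
```

The dish is on the blade: rim z is 0.0985 against 0.0981 expected. I'll raise it and carry it smoothly.

{"method": "step_arm", "body": {"commands": [{"travel": [0,0,-0.002],"turn": [0,0,0]},{"travel": [0,0,-0.007],"turn": [0,0,0]},{"travel": [0,0,-0.013],"turn": [0,0,0]},{"travel": [0,0,-0.019],"turn": [0,0,0]},{"travel": [0,0,-0.023],"turn": [0,0,0]}]}}

```text
time: 17.1
position: [0.512, 0.2797, 0.099]
tool_rot: [-0.175, 3.136, 0.001]
ft_force: [0.2, 0.6, -1.8]
grip_width: 0.176
grip_force: 44.9
```

{"method": "step_arm", "body": {"commands": [{"travel": [0,-0.002,0],"turn": [0,0,0]},{"travel": [0.0004,-0.006,0],"turn": [0,0,0]},{"travel": [0.0008,-0.013,0],"turn": [0,0,0]},{"travel": [0.0012,-0.023,0],"turn": [0,0,0]},{"travel": [0.0016,-0.035,0],"turn": [0,0,0]}]}}

```text
time: 17.6
position: [0.5138, 0.2434, 0.0976]
tool_rot: [0.175, -3.136, 0.001]
ft_force: [0.1, -0.0, -1.2]
grip_width: 0.178
grip_force: 44.9
```

{"method": "step_arm", "body": {"commands": [{"travel": [0.0006,-0.014,0],"turn": [0,0,0]},{"travel": [0.0013,-0.028,0],"turn": [0,0,0]},{"travel": [0.0019,-0.042,0],"turn": [0,0,0]},{"travel": [0.0026,-0.056,0],"turn": [0,0,0]},{"travel": [0.0032,-0.07,0],"turn": [0,0,0]}]}}

```text
time: 18.1
position: [0.5185, 0.1732, 0.0979]
tool_rot: [-0.175, 3.137, 0.0]
ft_force: [0.7, -0.8, -2.0]
grip_width: 0.177
grip_force: 44.9
```

{"method": "step_arm", "body": {"commands": [{"travel": [0.0006,-0.014,0],"turn": [0,0,0]},{"travel": [0.0013,-0.028,0],"turn": [0,0,0]},{"travel": [0.0019,-0.042,0],"turn": [0,0,0]},{"travel": [0.0026,-0.056,0],"turn": [0,0,0]},{"travel": [0.0032,-0.07,0],"turn": [0,0,0]}]}}

```text
time: 18.6
position: [0.5231, 0.1036, 0.0979]
tool_rot: [-0.176, 3.137, 0.0]
ft_force: [0.3, -0.5, -2.7]
grip_width: 0.181
grip_force: 44.9
```

{"method": "step_arm", "body": {"commands": [{"travel": [0.0006,-0.014,0],"turn": [0,0,0]},{"travel": [0.0013,-0.028,0],"turn": [0,0,0]},{"travel": [0.0019,-0.042,0],"turn": [0,0,0]},{"travel": [0.0026,-0.056,0],"turn": [0,0,0]},{"travel": [0.0032,-0.07,0],"turn": [0,0,0]}]}}

```text
time: 19.1
position: [0.5278, 0.0336, 0.0979]
tool_rot: [-0.175, 3.137, 0.0]
ft_force: [0.4, -0.0, -2.4]
grip_width: 0.179
grip_force: 44.9
```

{"method": "step_arm", "body": {"commands": [{"travel": [0.0006,-0.014,0],"turn": [0,0,0]},{"travel": [0.0013,-0.028,0],"turn": [0,0,0]},{"travel": [0.0019,-0.042,0],"turn": [0,0,0]},{"travel": [0.0026,-0.056,0],"turn": [0,0,0]},{"travel": [0.0032,-0.07,0],"turn": [0,0,0]}]}}

```text
time: 19.6
position: [0.5324, -0.0363, 0.0979]
tool_rot: [-0.175, 3.137, 0.0]
ft_force: [0.7, -0.2, -1.4]
grip_width: 0.179
grip_force: 44.9
```

{"method": "step_arm", "body": {"commands": [{"travel": [0.0006,-0.014,0],"turn": [0,0,0]},{"travel": [0.0013,-0.028,0],"turn": [0,0,0]},{"travel": [0.0019,-0.042,0],"turn": [0,0,0]},{"travel": [0.0026,-0.056,0],"turn": [0,0,0]},{"travel": [0.0032,-0.07,0],"turn": [0,0,0]}]}}

```text
time: 20.1
position: [0.537, -0.1063, 0.0979]
tool_rot: [-0.175, 3.137, -0.0]
ft_force: [-0.1, 0.3, -1.5]
grip_width: 0.179
grip_force: 44.9
```

{"method": "step_arm", "body": {"commands": [{"travel": [0.0006,-0.014,0],"turn": [0,0,0]},{"travel": [0.0013,-0.028,0],"turn": [0,0,0]},{"travel": [0.0019,-0.042,0],"turn": [0,0,0]},{"travel": [0.0026,-0.056,0],"turn": [0,0,0]},{"travel": [0.0032,-0.07,0],"turn": [0,0,0]}]}}

```text
time: 20.6
position: [0.5415, -0.1761, 0.0978]
tool_rot: [-0.176, 3.137, -0.0]
ft_force: [0.1, 0.5, -2.7]
grip_width: 0.179
grip_force: 44.9
```

{"method": "step_arm", "body": {"commands": [{"travel": [0.0006,-0.014,0],"turn": [0,0,0]},{"travel": [0.0013,-0.028,0],"turn": [0,0,0]},{"travel": [0.0019,-0.042,0],"turn": [0,0,0]},{"travel": [0.0026,-0.056,0],"turn": [0,0,0]},{"travel": [0.0032,-0.07,0],"turn": [0,0,0]}]}}

```text
time: 21.1
position: [0.5463, -0.246, 0.0978]
tool_rot: [-0.176, 3.137, 0.0]
ft_force: [0.3, -0.2, -2.4]
grip_width: 0.179
grip_force: 44.9
```

{"method": "step_arm", "body": {"commands": [{"travel": [0.0005,-0.011,0],"turn": [0,0,0.4]},{"travel": [0.0008,-0.02,0],"turn": [0,0,0.8]},{"travel": [0.0012,-0.026,0],"turn": [0,0,1.3]},{"travel": [0.0014,-0.029,0],"turn": [0,0,1.3]},{"travel": [0.0014,-0.0305,0],"turn": [0,0,1.3]}]}}

```text
time: 21.6
position: [0.5482, -0.2754, 0.0978]
tool_rot: [0.14, -3.138, -0.0]
ft_force: [-0.5, -0.0, -1.3]
grip_width: 0.181
grip_force: 44.9
```

{"method": "step_arm", "body": {"commands": [{"travel": [0,0,0],"turn": [0,0,0]},{"travel": [0,0,0],"turn": [0,0,0]},{"travel": [0,0,0],"turn": [0,0,0]}]}}

```text
time: 21.9
position: [0.5484, -0.2748, 0.0979]
tool_rot: [-0.141, 3.138, 0.001]
ft_force: [0.4, 0.1, -2.0]
grip_width: 0.181
grip_force: 44.9
```

```bash
python3 - <<'E'
from edge import *
plan()
d=grab(4); np.savez("pics/g5.npz",**d); p=ctrl.get_state()["position"]
c=(p[0]+.0925,p[1]+.0067,p[2]+.0234); print("exp",np.round(c,4))
for k in(("top",),("scene",),("top","scene")): 
  i={n:d[n] for n in k}; print(k,fitcirc(i,c,.034,1,2),"bal",fitrect(i,(.6422,-.268,.089),.046,-.13,.07,-.07,.07,1))
print(fitcirc(d,c,.034,1))
# walls: with arm out of the way frame g3 (balance empty)
E
```

```text
t 21.9 p [ 0.5484 -0.2748  0.0979] yaw 5.15 tilt [0.01 0.02] w 0.181 g 44.9 F [ 0.4  0.1 -2. ] j7 [-0.12  0.36  0.66  1.7  -0.24  1.17  2.27]
exp [ 0.6407 -0.2687  0.1213]
('top',) (array([ 0.6422, -0.248 ,  0.1213]), np.float64(11.3)) bal (array([ 0.64  , -0.2669]), np.float64(4.63), np.float64(88.8))
('scene',) (array([ 0.6409, -0.2661,  0.1213]), np.float64(39.3)) bal (array([ 0.6449, -0.271 ]), np.float64(5.87), np.float64(201.1))
('top', 'scene') (array([ 0.6408, -0.2659,  0.1213]), np.float64(43.9)) bal (array([ 0.6442, -0.27  ]), np.float64(6.36), np.float64(265.4))
(array([ 0.6398, -0.265 ,  0.119 ]), np.float64(44.7))
```

```bash
python3 - <<'E'
from h import *
q=(.641,-.2685,np.deg2rad(5.1)); c,s=np.cos(q[2]),np.sin(q[2])
W=lambda P:np.c_[q[0]+c*P[:,0]-s*P[:,1],q[1]+s*P[:,0]+c*P[:,1],P[:,2]]
L=[W(np.array([(-.033,g*.022,.085),(.033,g*.022,.085),(.033,g*.026,.085),(-.033,g*.026,.085),(-.033,g*.022,.085)])) for g in(1,-1)]
a=np.linspace(0,6.3,40); L2=[np.c_[.6408+.034*np.cos(a),-.2668+.034*np.sin(a),0*a+.1213]]
def panel(f,n,lines):
    im=np.load(f)[n]; ctr=proj(n,[(.635,-.268,.07)])[0].round().astype(int); w,h=50,38; x,y=ctr[0]-w//2,ctr[1]-h//2
    g=im[y:y+h,x:x+w]; g=cv2.normalize(g,None,0,255,cv2.NORM_MINMAX).astype(np.uint8)
    o=cv2.cvtColor(cv2.resize(g,None,fx=8,fy=8,interpolation=cv2.INTER_CUBIC),cv2.COLOR_GRAY2BGR)[:300]
    for P in lines: cv2.polylines(o,[np.round((proj(n,P)-[x,y]+.5)*8).astype(np.int32)],False,(0,0,255),1)
    print(n,x,y); return o
cv2.imwrite("pics/final.png",np.vstack([np.hstack([panel("pics/g3.npz","top",L),panel("pics/g3.npz","scene",L)]),np.hstack([panel("pics/g5.npz","top",L2),panel("pics/g5.npz","scene",L2)])]))
E
```

```text
top 274 152
scene 201 224
top 274 152
scene 201 224
```

View pics/final.png

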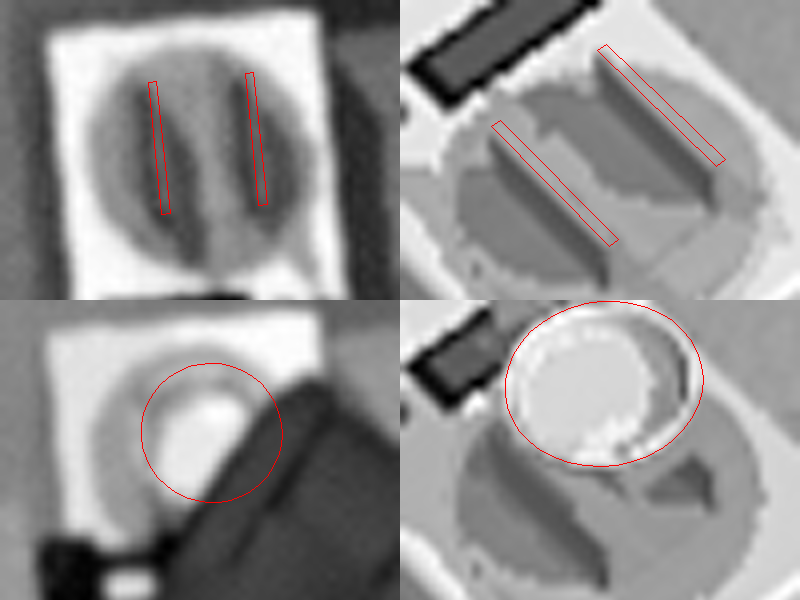

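Top row: the cradle walls are close to the overlay. In the scene view the dark wall faces (492,130)-(608,245) and (600,62)-(712,175) lie about 1 px below it. Bottom row: the dish is above the cradle. I'll fit the wall faces in the scene image and lower to just above the walls.

```bash
cat > walls.py <<'E'
from edge import *
def wallscore(im,v,yaw,e=.0035,parts=False):
    c,s=np.cos(yaw),np.sin(yaw); W=lambda x,y,z:np.c_[v[0]+c*x-s*y,v[1]+s*x+c*y,z]
    V=lambda x,y,z:val("scene",im,W(*np.broadcast_arrays(x,y,z))).mean()
    t=np.linspace(-.028,.028,40);h=np.linspace(.066,.081,15);r=0
    for y in(-.026,.022):
        r+=V(t,y+e,.085)-V(t,y,.085-e)+.7*(V(.033+e,y,h)-V(.033-e,y,h))+.5*(V(-.033-e,y,h)-V(-.033+e,y,h))
    return r
def fitwalls(im,q0):
    f=lambda v:-wallscore(im,np.array(q0[:2])+v[:2]/1000,q0[2]+v[2]*.0175)
    s=minimize(f,np.zeros(3),method="Nelder-Mead",options=dict(initial_simplex=np.vstack([np.zeros(3)-1.5,5*np.eye(3)-1.5]),xatol=.02,fatol=.001)); 
    return (np.array(q0[:2])+s.x[:2]/1000).round(4),np.rad2deg(q0[2]+s.x[2]*.0175).round(2),-s.fun,-f(np.zeros(3))
E
python3 - <<'E'
from walls import *
for g in("g1","g3"):
    print(fitwalls(np.load(f"pics/{g}.npz")["scene"],(.641,-.2685,.089)))
d=np.load("pics/g4.npz"); print("stand g4 scene/top dish",[fitcirc({n:d[n]},(.6039,.2887,.0981),.034,1,2) for n in("scene","top")])
E
```

```text
(array([ 0.6436, -0.2717]), np.float64(5.42), np.float64(209.15289306640625), np.float32(111.84949))
(array([ 0.6436, -0.2717]), np.float64(5.51), np.float64(205.77035522460938), np.float32(110.89429))
stand g4 scene/top dish [(array([0.6039, 0.2889, 0.0981]), np.float64(47.5)), (array([0.5985, 0.297 , 0.0981]), np.float64(29.5))]
```

{"method": "step_arm", "body": {"commands": [{"travel": [0,0,0.002],"turn": [0,0,0]},{"travel": [0,0,0.005],"turn": [0,0,0]},{"travel": [0,0,0.009],"turn": [0,0,0]},{"travel": [0,0,0.012],"turn": [0,0,0]},{"travel": [0,0,0.014],"turn": [0,0,0]}]}}

```text
time: 22.8
position: [0.5479, -0.2753, 0.0833]
tool_rot: [0.14, -3.138, -0.0]
ft_force: [0.6, 0.4, -1.7]
grip_width: 0.175
grip_force: 44.9
```

{"method": "step_arm", "body": {"commands": [{"travel": [0,0,0],"turn": [0,0,0]},{"travel": [0,0,0],"turn": [0,0,0]}]}}

```text
time: 23.0
position: [0.5482, -0.2754, 0.0839]
tool_rot: [-0.14, 3.138, 0.0]
ft_force: [0.4, -0.2, -1.3]
grip_width: 0.179
grip_force: 44.9
```

```bash
python3 - <<'E'
from walls import *
plan()
d=grab(4); np.savez("pics/g6.npz",**d); p=ctrl.get_state()["position"]
c=(p[0]+.0925,p[1]+.0067,p[2]+.0234); print("exp",np.round(c,4))
print(fitcirc({"scene":d["scene"]},c,.034,1,2),fitcirc({"scene":d["scene"]},c,.034,1,2,.002))
E
```

```text
t 23.0 p [ 0.5482 -0.2754  0.0839] yaw 5.1 tilt [0. 0.] w 0.179 g 44.9 F [ 0.4 -0.2 -1.3] j7 [-0.11  0.38  0.66  1.71 -0.25  1.14  2.28]
exp [ 0.6407 -0.2687  0.1073]
(array([ 0.6401, -0.266 ,  0.1073]), np.float64(34.3)) (array([ 0.6407, -0.2678,  0.1073]), np.float64(31.5))
```

In the scene frame the cradle is at (0.6436,-0.2717) and the dish at about (0.6405,-0.2677). I'll shift by (+3,-3.5) mm and measure again.

{"method": "step_arm", "body": {"commands": [{"travel": [-0.0007,-0.001,0.0005],"turn": [0,0,0]},{"travel": [-0.0015,-0.002,0.0015],"turn": [0,0,0]},{"travel": [-0.0022,-0.003,0.003],"turn": [0,0,0]},{"travel": [-0.0027,-0.0038,0.004],"turn": [0,0,-0.2]},{"travel": [-0.0027,-0.0038,0.0045],"turn": [0,0,-0.3]}]}}

```text
time: 23.9
position: [0.5512, -0.2791, 0.0791]
tool_rot: [0.148, -3.138, 0.0]
ft_force: [0.2, -0.5, -2.2]
grip_width: 0.176
grip_force: 44.9
```

{"method": "step_arm", "body": {"commands": [{"travel": [0,0,0],"turn": [0,0,0]},{"travel": [0,0,0],"turn": [0,0,0]}]}}

```text
time: 24.1
position: [0.5512, -0.2789, 0.0793]
tool_rot: [-0.148, 3.138, 0.0]
ft_force: [-0.5, -0.5, -1.2]
grip_width: 0.18
grip_force: 44.9
```

```bash
python3 - <<'E'
from walls import *
plan()
d=grab(6); np.savez("pics/g7.npz",**d); p=ctrl.get_state()["position"]
c=(p[0]+.0925,p[1]+.0067,p[2]+.0234); print("exp",np.round(c,4))
i={"scene":d["scene"]}
for e in(.002,.003,.004): print(fitcirc(i,c,.034,1,2,e))
# arc-restricted edge location: radial profile max gradient per angle, circle fit in world plane
a=np.deg2rad(np.arange(0,360,6)); r=np.linspace(.026,.042,65); pts=[]
for t in a:
    v=val("scene",d["scene"],np.c_[c[0]+r*np.cos(t),c[1]+r*np.sin(t),0*r+c[2]]); g=-np.gradient(cv2.GaussianBlur(v.reshape(1,-1),(1,1),0).ravel())
    k=g.argmax(); pts.append((t,r[k],g[k]))
pts=np.array(pts); P=np.c_[c[0]+pts[:,1]*np.cos(pts[:,0]),c[1]+pts[:,1]*np.sin(pts[:,0])]
from scipy.optimize import least_squares
f=lambda v:np.hypot(P[:,0]-v[0],P[:,1]-v[1])-.034
s=least_squares(f,c[:2],loss="soft_l1",f_scale=.001); print("robust",s.x.round(4)); print((pts[::3,1]*1000).round(1))
E
```

```text
t 24.1 p [ 0.5512 -0.2789  0.0793] yaw 5.4 tilt [0. 0.] w 0.18 g 44.9 F [-0.5 -0.5 -1.2] j7 [-0.1   0.39  0.65  1.7  -0.26  1.14  2.29]
exp [ 0.6437 -0.2722  0.1028]
(array([ 0.6437, -0.2709,  0.1028]), np.float64(36.2))
(array([ 0.6438, -0.2701,  0.1028]), np.float64(36.5))
(array([ 0.644 , -0.2689,  0.1028]), np.float64(34.8))
robust [ 0.6434 -0.2719]
[32.5 33.8 33.8 27.5 34.  28.  28.7 26.2 26.8 41.5 34.  33.8 33.  33.8
 33.2 31.5 33.8 33.2 33.5 26.5]
```

Dish at (0.6434,-0.2719), cradle at (0.6436,-0.2717). I'll lower it gently.

{"method": "step_arm", "body": {"commands": [{"travel": [0,0,0.001],"turn": [0,0,0]},{"travel": [0,0,0.002],"turn": [0,0,0]},{"travel": [0,0,0.0025],"turn": [0,0,0]},{"travel": [0,0,0.003],"turn": [0,0,0]},{"travel": [0,0,0.0035],"turn": [0,0,0]}]}}

```text
time: 25.2
position: [0.5512, -0.2789, 0.0758]
tool_rot: [-0.148, 3.138, 0.0]
ft_force: [-0.2, 0.8, -1.6]
grip_width: 0.181
grip_force: 44.9
```

{"method": "step_arm", "body": {"commands": [{"travel": [0,0,0.0005],"turn": [0,0,0]},{"travel": [0,0,0.001],"turn": [0,0,0]},{"travel": [0,0,0.0015],"turn": [0,0,0]},{"travel": [0,0,0.002],"turn": [0,0,0]},{"travel": [0,0,0.003],"turn": [0,0,0]}]}}

```text
time: 25.7
position: [0.5514, -0.279, 0.0729]
tool_rot: [-0.148, 3.138, -0.0]
ft_force: [0.2, -0.8, -1.6]
grip_width: 0.179
grip_force: 44.9
```

{"method": "step_arm", "body": {"commands": [{"travel": [0,0,0.001],"turn": [0,0,0]},{"travel": [0,0,0.003],"turn": [0,0,0]},{"travel": [0,0,0.005],"turn": [0,0,0]},{"travel": [0,0,0.006],"turn": [0,0,0]},{"travel": [0,0,0.006],"turn": [0,0,0]}]}}

```text
time: 26.2
position: [0.5511, -0.2789, 0.0666]
tool_rot: [0.148, -3.138, -0.0]
ft_force: [0.5, 0.2, -0.8]
grip_width: 0.178
grip_force: 44.9
```

```bash
cat > rob.py <<'E'
from walls import *
from scipy.optimize import least_squares
def rob(im,c):
    a=np.deg2rad(np.arange(0,360,6)); r=np.linspace(.026,.042,65); P=[]
    for t in a:
        g=-np.gradient(val("scene",im,np.c_[c[0]+r*np.cos(t),c[1]+r*np.sin(t),0*r+c[2]])); k=g.argmax(); P.append((c[0]+r[k]*np.cos(t),c[1]+r[k]*np.sin(t)))
    P=np.array(P); s=least_squares(lambda v:np.hypot(*(P-v).T)-.034,c[:2],loss="soft_l1",f_scale=.001); return s.x.round(4),round(s.cost*1e6,2)
E
python3 - <<'E'
from rob import *
plan()
d=grab(6)
for z in(.093,.096,.099,.102): print(z,rob(d["scene"],(.6436,-.2717,z)),fitcirc({"scene":d["scene"]},(.6436,-.2717,z),.034,1,2,.002))
E
```

```text
t 26.2 p [ 0.5511 -0.2789  0.0666] yaw 5.4 tilt [-0.02  0.01] w 0.178 g 44.9 F [ 0.5  0.2 -0.8] j7 [-0.1   0.4   0.65  1.71 -0.27  1.11  2.3 ]
0.093 (array([ 0.6399, -0.2707]), np.float64(140.65)) (array([ 0.6401, -0.2687,  0.093 ]), np.float64(35.3))
0.096 (array([ 0.6415, -0.2714]), np.float64(139.07)) (array([ 0.6418, -0.2696,  0.096 ]), np.float64(35.4))
0.099 (array([ 0.6433, -0.2721]), np.float64(129.61)) (array([ 0.6435, -0.2707,  0.099 ]), np.float64(35.5))
0.102 (array([ 0.6442, -0.2723]), np.float64(113.04)) (array([ 0.6452, -0.2716,  0.102 ]), np.float64(35.5))
```

The dish rests centred on the cradle at rim z 0.099. I'll draw the blade out along its own axis.

{"method": "step_arm", "body": {"commands": [{"travel": [0.003,0,0],"turn": [0,0,0]},{"travel": [0.009,0,0],"turn": [0,0,0]},{"travel": [0.018,0,0],"turn": [0,0,0]},{"travel": [0.028,0,0],"turn": [0,0,0]},{"travel": [0.038,0,0],"turn": [0,0,0]}]}}

```text
time: 27.3
position: [0.5121, -0.2828, 0.0668]
tool_rot: [0.147, -3.138, -0.0]
ft_force: [-0.6, -0.2, -1.6]
grip_width: 0.179
grip_force: 44.9
```

{"method": "step_arm", "body": {"commands": [{"travel": [0.012,0,0],"turn": [0,0,0]},{"travel": [0.026,0,0],"turn": [0,0,0]},{"travel": [0.042,0,0],"turn": [0,0,0]},{"travel": [0.056,0,0],"turn": [0,0,0]},{"travel": [0.064,0,0],"turn": [0,0,0]}]}}

```text
time: 27.8
position: [0.4479, -0.2888, 0.0669]
tool_rot: [-0.146, 3.138, 0.001]
ft_force: [0.1, -0.4, -0.5]
grip_width: 0.179
grip_force: 44.9
```

{"method": "step_arm", "body": {"commands": [{"travel": [0,0,-0.01],"turn": [0,0,0]},{"travel": [0,0,-0.03],"turn": [0,0,0]},{"travel": [0,0,-0.04],"turn": [0,0,0]},{"travel": [0,0,-0.04],"turn": [0,0,0]}]}}

```text
time: 28.2
position: [0.4516, -0.2892, 0.109]
tool_rot: [-0.149, 3.134, -0.002]
ft_force: [0.0, -0.3, -1.1]
grip_width: 0.179
grip_force: 44.9
```

```bash
python3 - <<'E'
from rob import *
plan((.476,-.006,.106,-2.4),(.476,-.006,.003,-2.4),(.476,-.006,-.003,-2.4))
d=grab(4); print(rob(d["scene"],(.6436,-.2717,.099)),fitcirc({"scene":d["scene"]},(.6436,-.2717,.099),.034,1,2,.002),fitcirc(d,(.6436,-.2717,.099),.034,1,3,.002))
E
```

```text
t 28.2 p [ 0.4516 -0.2892  0.109 ] yaw 5.44 tilt [ 0.24 -0.08] w 0.179 g 44.9 F [ 0.  -0.3 -1.1] j7 [-0.13  0.17  0.71  1.88 -0.12  1.14  2.29]
(0.476, -0.006, 0.106, -2.4) travel [-0.0511, 0.2796, 0.0027] turn [-0.09, 0.24, 7.84]
(0.476, -0.006, 0.003, -2.4) travel [-0.0507, 0.2798, 0.1057] turn [-0.09, 0.24, 7.84]
(0.476, -0.006, -0.003, -2.4) travel [-0.0507, 0.2798, 0.1117] turn [-0.09, 0.24, 7.84]
(array([ 0.6425, -0.271 ]), np.float64(96.23)) (array([ 0.6431, -0.2707,  0.099 ]), np.float64(36.4)) (array([ 0.6422, -0.2697,  0.0972]), np.float64(47.9))
```

{"method": "step_arm", "body": {"commands": [{"travel": [-0.003,0.02,0],"turn": [0,0,0]},{"travel": [-0.008,0.05,0],"turn": [0,0,0]},{"travel": [-0.013,0.08,0],"turn": [0,0,0]},{"travel": [-0.018,0.11,0],"turn": [0,0,0]},{"travel": [-0.023,0.14,0],"turn": [0,0,0]}]}}

```text
time: 29.1
position: [0.4593, -0.1458, 0.1067]
tool_rot: [0.147, -3.138, -0.0]
ft_force: [0.5, 1.2, -1.0]
grip_width: 0.174
grip_force: 44.9
```

{"method": "step_arm", "body": {"commands": [{"travel": [-0.005,0.03,0],"turn": [0,0,2]},{"travel": [-0.01,0.06,0],"turn": [0,0,4]},{"travel": [-0.016,0.09,0],"turn": [0,0,6]},{"travel": [-0.022,0.12,0.005],"turn": [0,0,7.8]},{"travel": [-0.027,0.1396,0.01],"turn": [0,0,7.8]}]}}

```text
time: 29.6
position: [0.4732, -0.003, 0.0967]
tool_rot: [0.064, 3.141, 0.001]
ft_force: [-0.8, 0.0, -1.1]
grip_width: 0.179
grip_force: 44.9
```

{"method": "step_arm", "body": {"commands": [{"travel": [0,0,0.02],"turn": [0,0,0]},{"travel": [0,0,0.04],"turn": [0,0,0]},{"travel": [0,0,0.06],"turn": [0,0,0]},{"travel": [0,0,0.075],"turn": [0,0,0]},{"travel": [0,0,0.085],"turn": [0,0,0]}]}}

```text
time: 30.1
position: [0.4723, -0.0056, 0.0105]
tool_rot: [-0.066, -3.139, 0.001]
ft_force: [0.0, -0.9, -1.9]
grip_width: 0.176
grip_force: 44.9
```

{"method": "step_arm", "body": {"commands": [{"travel": [0,0,0],"turn": [0,0,0]},{"travel": [0,0,0],"turn": [0,0,0]}]}}

```text
time: 30.3
position: [0.4734, -0.0056, 0.0122]
tool_rot: [0.066, 3.141, -0.0]
ft_force: [0.1, -0.6, -0.9]
grip_width: 0.18
grip_force: 44.9
```

```bash
python3 - <<'E'
from rob import *
plan((.476,-.006,.0,-2.4),(.476,-.006,-.0034,-2.4))
E
```

```text
t 30.3 p [ 0.4734 -0.0056  0.0122] yaw -2.41 tilt [ 0.02 -0.  ] w 0.18 g 44.9 F [ 0.1 -0.6 -0.9] j7 [-0.47  0.14  0.45  2.1  -0.08  0.92  1.55]
(0.476, -0.006, 0.0, -2.4) travel [-0.0026, -0.0003, 0.0122] turn [-0.0, 0.02, -0.01]
(0.476, -0.006, -0.0034, -2.4) travel [-0.0026, -0.0003, 0.0156] turn [-0.0, 0.02, -0.01]
```

{"method": "step_arm", "body": {"commands": [{"travel": [0,0,0.004],"turn": [0,0,0]},{"travel": [0,0,0.008],"turn": [0,0,0]},{"travel": [0,0,0.011],"turn": [0,0,0]},{"travel": [0,0,0.013],"turn": [0,0,0]},{"travel": [0,0,0.0145],"turn": [0,0,0]}]}}

```text
time: 30.8
position: [0.4731, -0.0055, -0.0028]
tool_rot: [-0.066, -3.141, -0.0]
ft_force: [-0.5, 0.4, -1.1]
grip_width: 0.18
grip_force: 44.9
```

{"method": "step_arm", "body": {"commands": [{"travel": [0,0,0.0005],"turn": [0,0,0]},{"travel": [0,0,0.001],"turn": [0,0,0]},{"travel": [0,0,0.001],"turn": [0,0,0]}]}}

```text
time: 31.1
position: [0.4731, -0.0055, -0.0034]
tool_rot: [-0.066, -3.141, -0.0]
ft_force: [-1.3, 0.2, 1.5]
grip_width: 0.176
grip_force: 44.9
```

The lifter is on the mat (Fz has turned positive). I'll release it and rise clear.

{"method": "step_arm", "body": {"commands": [{"travel": [0,0,0],"turn": [0,0,0]},{"travel": [0,0,0],"turn": [0,0,0]}], "force": 5}}

```text
time: 31.3
position: [0.4732, -0.0054, -0.0035]
tool_rot: [0.066, 3.141, 0.0]
ft_force: [-1.8, 1.0, 0.4]
grip_width: 0.179
grip_force: 5.0
```

{"method": "step_arm", "body": {"commands": [{"travel": [0,0,0],"turn": [0,0,0]},{"travel": [0,0,0],"turn": [0,0,0]},{"travel": [0,0,0],"turn": [0,0,0]},{"travel": [0,0,0],"turn": [0,0,0]},{"travel": [0,0,0],"turn": [0,0,0]}], "gripper": 0.55}}

```text
time: 31.8
position: [0.4732, -0.0055, -0.0036]
tool_rot: [0.066, 3.141, 0.0]
ft_force: [-0.2, -0.1, -0.5]
grip_width: 0.517
grip_force: 0.0
```

{"method": "step_arm", "body": {"commands": [{"travel": [0,0,-0.01],"turn": [0,0,0]},{"travel": [0,0,-0.03],"turn": [0,0,0]},{"travel": [0,0,-0.06],"turn": [0,0,0]},{"travel": [0,0,-0.1],"turn": [0,0,0]},{"travel": [0,0,-0.14],"turn": [0,0,0]}]}}

```text
time: 32.3
position: [0.4728, -0.0058, 0.1383]
tool_rot: [0.067, 3.141, -0.0]
ft_force: [-0.2, -0.1, -0.2]
grip_width: 0.549
grip_force: 0.0
```

{"method": "step_arm", "body": {"commands": [{"travel": [0,0.02,-0.02],"turn": [0,0,0]},{"travel": [0,0.05,-0.04],"turn": [0,0,0]},{"travel": [0,0.09,-0.05],"turn": [0,0,0]},{"travel": [0,0.13,-0.05],"turn": [0,0,0]},{"travel": [0,0.16,-0.05],"turn": [0,0,0]}]}}

```text
time: 32.8
position: [0.4799, 0.1572, 0.1879]
tool_rot: [0.063, 3.139, 0.003]
ft_force: [0.4, -0.8, -0.5]
grip_width: 0.552
grip_force: 0.0
```

{"method": "step_arm", "body": {"commands": [{"travel": [0,0,0],"turn": [0,0,0]},{"travel": [0,0,0],"turn": [0,0,0]},{"travel": [0,0,0],"turn": [0,0,0]},{"travel": [0,0,0],"turn": [0,0,0]}]}}

```text
time: 33.2
position: [0.4801, 0.1529, 0.1866]
tool_rot: [0.07, 3.14, 0.0]
ft_force: [-0.5, 0.1, -1.0]
grip_width: 0.551
grip_force: 0.0
```

```bash
python3 - <<'E'
from rob import *
plan()
d=grab(4)
print("dish",rob(d["scene"],(.6436,-.2717,.099)),[fitcirc({n:d[n]},(.642,-.27,.099),.034,1,2,.002) for n in("scene","top")])
fitblade(d,(.474,-.006,.003),-2.4)
fitblade(d,(.474,-.006,.003),-2.4,("scene",),.045)
E
```

```text
t 33.2 p [0.4801 0.1529 0.1866] yaw -2.54 tilt [0.02 0.  ] w 0.551 g 0.0 F [-0.5  0.1 -1. ] j7 [-0.64  0.01  0.29  1.84 -0.    1.29  1.17]
dish (array([ 0.643 , -0.2722]), np.float64(156.75)) [(array([ 0.6433, -0.2706,  0.099 ]), np.float64(30.6)), (array([ 0.6425, -0.2672,  0.099 ]), np.float64(13.1))]
start 184.20866 best 204.1334686279297 d(mm,deg) [-1.12  1.42 -5.85  0.78]
start 103.07084 best 109.44115447998047 d(mm,deg) [ 0.72  0.1  -2.42  0.41]
```

The dish is centred to about 1–2 mm in both views and the lifter is back on the mat. Handing in.

```bash
python3 -c "
from bench import ctrl
print(ctrl.close_job())"
```

```text
the job is handed in; nothing more can be done
None
```

The dish sits on the balance cradle, centred to about 1–2 mm by camera; the lifter is back on its mat, let go; I handed the job in at about 33 s, and the result was not shown.

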